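Lock a sleeved mandrel in the sloping bench fixture with its pin

ROBOT

A 6-joint arm with a two-finger parallel gripper is mounted at the origin on the work surface. World frame = base frame: x ahead of the robot, y to its left, z up, the work surface at z = 0. Lengths are in m, angles in rad, forces in N, time in s.
With the tool pointing down it reaches from about 0.375 to 0.975 m from the base axis. Payload 3.8 kg.
Tool frame: the origin (TCP) lies at the very end of the fingers, on their centre line; the grasp point (between the pads) lies manip.grasp_offset behind it (manip.grasp_offset is the distance from the TCP to the grasp point, in m); x points along the fingers, y is the direction in which the jaws open and shut, and the axes are right-handed (so a half turn about x gives the same grasp; the last joint's range is limited). The gripper opens to 85 mm and grips with 20 to 120 N. Pads are 22 mm wide; open, the fingers measure 114 mm over their backs; the gripper's body (76 mm by 85 mm) begins 54 mm behind the grasp point. The pads swing forward as they close: fully open they stand 13 mm farther back than shut.
Start: joints at [1.145, 0.264, 1.604, -0, 1.274, -0.037], TCP at [0.256, 0.625, 0.194] pointing down, gripper open.
Joint ranges: [-2.63, 2.63], [-0.94, 2.18], [0.31, 2.57], [-1.31, 4.45], [0, 2.66], [-2.55, 2.55]. Speed limits (rad/s): [2.57, 2.57, 3.14, 3.14, 3.14, 3.14].

INTERFACE

Orientations are given as a rotation vector (axis times angle).
In Python, from station import manip gives the robot as it stands. The module is installed in compiled form; this text tells all that it offers. Calls block until the motion is done:
- manip.move_to(position, orientation): joint-space move of the TCP to a pose.
- manip.movel(position, rot=None, feed=0.15, contact_N=None): straight line of the TCP; rot=None keeps the orientation; feed is the mean speed in m/s. With contact_N (N) it stops when the force on the tool has changed by that much, and returns True; else False.
- manip.move_j(angles): joint-space move.
- manip.grip(opening, f_grip=None): finger opening in m; f_grip is the grip in N (None keeps the last); returns when the fingers have stopped.
- manip.sleep(seconds).
- manip.solve_ik(position, orientation): joint angles nearest the present ones, or None.
- manip.camera(name): name is "scene" or "top" or "wrist"; returns a dict with "frame" (400x640x3 uint8, red, green, blue), "fx", "fy", "cx", "cy" (pixels), "extrinsics" (4x4, takes a point from camera to world coordinates). Camera axes: x right, y down, z forward; pixel columns grow to the right and rows downward; lengths in m; the calibration is good to about 2 mm. A picture is of the moment at which its call begins. There is no depth.
A pose or a line that the arm cannot do raises manip.MotionError and nothing moves.
- manip.finish_job(): hands the job in, once; it reports no verdict.
Readings, each from a call of its own:
- manip.get_clock(): time.
- manip.get_q(): joint angles.
- manip.get_qvel(): joint speeds.
- manip.get_tau(): joint torques, N m.
- manip.get_tool_pos(): TCP position.
- manip.get_eef_rot(): TCP orientation.
- manip.get_contact_force(): force on the tool from outside, world axes, zero at the start.
- manip.get_ft_torque(): the same for the moment, N m.
- manip.get_width(): finger opening in m.
Only numpy, scipy, OpenCV 4.12 (cv2) and the standard library are available. Lean on these libraries where they do the work, as an engineer would, in place of code of your own. Each camera call takes 0.05 s, during which the arm holds its last target.

TASK

Lay the steel mandrel with the brass sleeve into the two V blocks of the sloping fixture, with the sleeve between the blocks, and let go of it. Then slide the keeper bar across over it as far as it goes, take the red-handled lock pin from its wooden stand and push it fully home through the clevis and the bar, so that its collar sits on the clevis. Leave the other things on the bench where they are.

Things in the scene. Friction and masses are not known exactly. Their poses are not given: they have to be found in the camera images.
- mandrel_mid (a point): Centre of the loose mandrel: dark steel rod, 14 mm thick, 220 long, with a brass sleeve 22 mm thick, 100 long fixed over its middle; 0.3 kg. Its x runs along the rod; ends alike, any roll. Starts level in two V blocks of a wooden rest, axis 44 mm above the bench; the blocks stand 60 to 80 mm either side of the middle and rise 9 mm above the axis, the sleeve free between them.
- pin_mid (a point): Centre of the loose lock pin, on its axis at the collar's top face; z along the pin to the handle. Above: round red handle, 18 mm thick, 42 long. Below: brass collar 26 mm wide, 4 thick, then steel shank 10 mm thick, 38 long, the last 7 mm tapered. 0.07 kg. Starts upright, collar resting on a fixed wooden stand 56 mm square, 48 high (this point 52 mm above the bench).
- cradle (a point): The mandrel centre's place: on the V blocks' axis, midway, 32 mm off the steel deck. The deck slopes 30 deg, rising towards the robot. x: up the slope, along the mandrel; y: level, to the clevis; z: square off the deck, leaning away. V blocks at x 60 to 80 mm either side, 37 mm wide at the top, 9 mm above the axis. Deck clear between, y -70 to 90. Sleeve play 10 mm each way.
- hole (a point): Mouth of the pin hole, on the top face of the blue clevis's upper ear; axes as the cradle's, z out along the hole. At x 72, y 61, z 29 mm in the cradle's frame. Holes 15 mm wide, in line only with the bar shut: ear 8 mm, gap 2, bar 8, gap 2, ear 8, then 33 mm free. With the pin home its collar sits on this face, its centre 4 mm above this point. Ears 32 mm (x) by 34 mm (y).
- keeper (a joint): Travel of the steel keeper bar in m: 0.115 = shut against its stop, its hole in line with the clevis's; starts nearly open, 0 to 0.02. It slides along +y of the cradle's frame, over the upper V block (x = 72 mm), 4 mm above the mandrel's rod; it takes about 2 N and stays where it is left.
- keeper_handle (a point): Point on the axis of the bar's black round handle post, 16 mm thick, standing 50 mm off the bar along the cradle's z; this point is 26 mm above the bar, 24 mm below the post's top, and moves with the bar. The guide's walls rise 3 mm above the bar. Axes as the cradle's.
- tin: Bystander: open green tin, 76 mm in diameter, 80 mm high; origin at the centre of its underside. It stands near the pin's stand.
- carton: Bystander: red box, 60 x 90 x 45 mm; origin under its centre.
- mallet: Bystander: lying wooden mallet, head 56 mm in diameter and 100 mm long, handle 200 mm; origin under the head's centre.
- screwdriver: Bystander: lying screwdriver with a red handle; origin under its middle.
- ferrule: Bystander: short brass tube standing on end, 28 mm in diameter, 45 mm high; origin at the centre of its underside.
- bench_block: Bystander: bright steel block, 80 x 60 x 22 mm; origin under its centre.
- wrench: Bystander: lying steel wrench; origin under its middle.
There are look-alikes about, which are no part of the job. What is shaped like the part that bears pin_mid but green is not meant.

How it is judged:
On the way, in this order (a step that is already met when the one before it is completed fails the run):
1. the mandrel lies in both V blocks of the fixture, let go of (x of mandrel_mid in the frame of cradle between -0.015 and 0.015 m and y of mandrel_mid in the frame of cradle between -0.005 and 0.005 m and z of mandrel_mid in the frame of cradle between -0.005 and 0.005 m and angle between the x axis of mandrel_mid and the x axis of cradle, either way round below 0.07 rad and contact force between the fingers and mandrel below 0.1 N), for 0.2 s.
2. the keeper bar is slid shut over the mandrel (x of mandrel_mid in the frame of cradle between -0.015 and 0.015 m and y of mandrel_mid in the frame of cradle between -0.005 and 0.005 m and z of mandrel_mid in the frame of cradle between -0.005 and 0.005 m and angle between the x axis of mandrel_mid and the x axis of cradle, either way round below 0.07 rad and value of joint keeper above 0.111 m), for 0.1 s.
3. the lock pin is home through the clevis and the bar (all of step 2 and x of pin_mid in the frame of hole between -0.004 and 0.004 m and y of pin_mid in the frame of hole between -0.004 and 0.004 m and z of pin_mid in the frame of hole between 0 and 0.007 m and angle between the z axis of pin_mid and the z axis of hole, either way round below 0.12 rad), for 0.2 s.
At the end, for the whole second after the job is handed in: Mandrel in both V blocks (centre within 15 mm along, 5 mm across and in height, axis within 4 degrees); keeper bar shut to 4 mm; lock pin in the holes within 4 mm of their axis and 6.8 degrees, collar within 3 mm of the clevis; pin and mandrel at rest (all of step 3 and linear speed of each of mandrel, pin below 0.02 m/s); the robot touches nothing.
It fails at once if a bystander is moved by more than 40 mm (distance of any of tin, carton, mallet, screwdriver, ferrule, bench_block, wrench from where it was at the start of the episode above 0.04 m).
It also fails if it takes over 72 s, if anything falls off the work surface, if the arm or the gripper's body presses on something with over 40 N, if the wrist force passes 120 N, or if a joint passes its speed limit or range.

## Working session

There is one attempt and no reset: what is moved stays moved. The work goes in short steps, each a Python script; the robot and the scene stay as the last script left them, time stands still between calls to the robot, and variables do not carry over. Pictures are saved under pics/ and viewed, and the job is handed in when it is done.

```bash
ls; mkdir -p pics
python3 - <<'E'
from station import manip
import cv2, numpy as np
for n in ["scene","top","wrist"]:
    c=manip.camera(n); cv2.imwrite(f"pics/{n}0.png",c["frame"][:,:,::-1])
    np.savez(f"pics/{n}0.npz",**{k:np.array(v) for k,v in c.items()})
    print(n,c["fx"],c["fy"],c["cx"],c["cy"]);print(np.round(c["extrinsics"],4))
print(manip.grasp_offset,manip.get_clock(),manip.get_eef_rot(),manip.get_width())
E
```

```text
pics
scene 395.9975550719376 395.9975550719376 316.651008420803 196.5489515870057
[[-0.851   0.2445 -0.4649  1.0987]
 [ 0.5247  0.4368 -0.7307  0.7501]
 [ 0.0244 -0.8657 -0.5     0.6981]
 [ 0.      0.      0.      1.    ]]
top 458.3313199640294 458.3313199640294 306.7694902974875 193.69526721112808
[[ 2.7300e-02 -9.8940e-01  1.4260e-01  3.3230e-01]
 [-9.9960e-01 -2.7800e-02 -1.5000e-03 -6.1300e-02]
 [ 5.4000e-03 -1.4250e-01 -9.8980e-01  1.6548e+00]
 [ 0.0000e+00  0.0000e+00  0.0000e+00  1.0000e+00]]
wrist 295.8592515258391 295.8592515258391 323.63518999188045 203.56954243962025
[[ 0.3787  0.8806  0.2848  0.1821]
 [ 0.9255 -0.3598 -0.1181  0.6531]
 [-0.0015  0.3083 -0.9513  0.3709]
 [ 0.      0.      0.      1.    ]]
0.0187 0.15 [ 0.30365077  1.549622   -0.30640423] 0.08532907625757288
```

View pics/scene0.png

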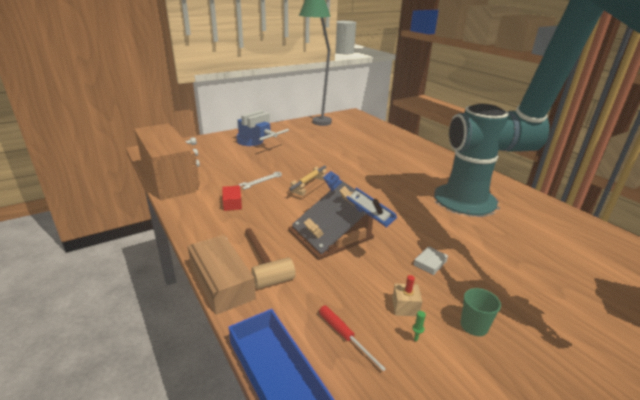

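View pics/top0.png

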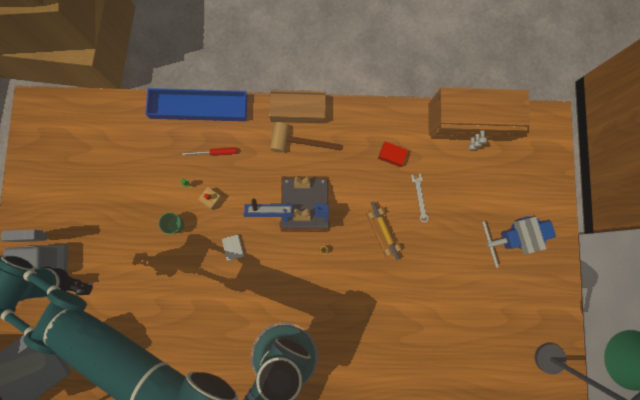

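View pics/wrist0.png

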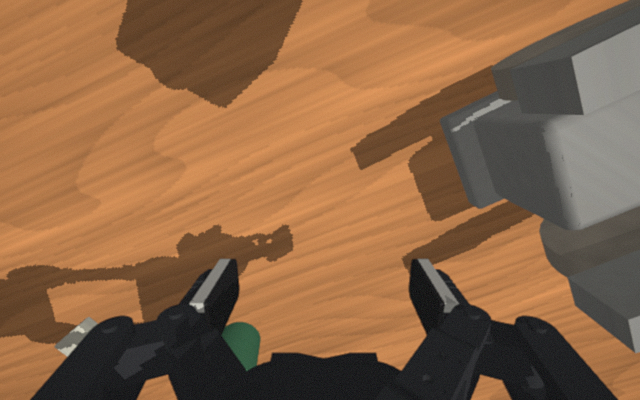

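The scene view shows the fixture near (345,220), the red pin in its stand at (408,295), the green look-alike at (419,325) and the mandrel at (308,180). In the top view the fixture is at (305,205), the pin at (209,197), the mandrel from (376,208) to (398,255), and the keeper handle at (254,205). I'll enlarge these next.

```bash
cat > h.py <<'E'
import numpy as np, cv2
from scipy.spatial.transform import Rotation as R
def load(f):
    d=np.load(f); return d
def ray(c,u,v):
    E=np.array(c["extrinsics"]); d=E[:3,:3]@np.array([(u-c["cx"])/c["fx"],(v-c["cy"])/c["fy"],1.0]); return E[:3,3],d
def onz(c,u,v,z):
    o,d=ray(c,u,v); return o+d*(z-o[2])/d[2]
def proj(c,p):
    E=np.array(c["extrinsics"]); q=E[:3,:3].T@(np.asarray(p)-E[:3,3]); return np.array([c["fx"]*q[0]/q[2]+c["cx"],c["fy"]*q[1]/q[2]+c["cy"]])
def crop(f,out,u0,v0,u1,v1,s):
    im=np.array(np.load(f)["frame"])[v0:v1,u0:u1,::-1]; cv2.imwrite(out,cv2.resize(im,None,fx=s,fy=s,interpolation=cv2.INTER_CUBIC))
def snap(name,tag):
    from station import manip
    c=manip.camera(name); cv2.imwrite(f"pics/{tag}.png",c["frame"][:,:,::-1]); np.savez(f"pics/{tag}.npz",**{k:np.array(v) for k,v in c.items()}); return c
E
python3 - <<'E'
from h import *
crop("pics/top0.npz","pics/top0a.png",240,165,340,240,8)
crop("pics/top0.npz","pics/top0b.png",360,190,410,270,7)
crop("pics/scene0.npz","pics/sc0a.png",280,160,410,255,6)
c=load("pics/top0.npz")
for n,u,v,z in [("pin",209,197,.094),("mA",376,208,.044),("mB",398,255,.044),("handle",254,205,.15),("fixc",305,205,.05)]: print(n,onz(c,u,v,z).round(3))
E
```

```text
pin [0.536 0.272 0.094]
mA [ 0.52  -0.31   0.044]
mB [ 0.357 -0.388  0.044]
handle [0.506 0.11  0.15 ]
fixc [ 0.523 -0.058  0.05 ]
```

View pics/top0a.png

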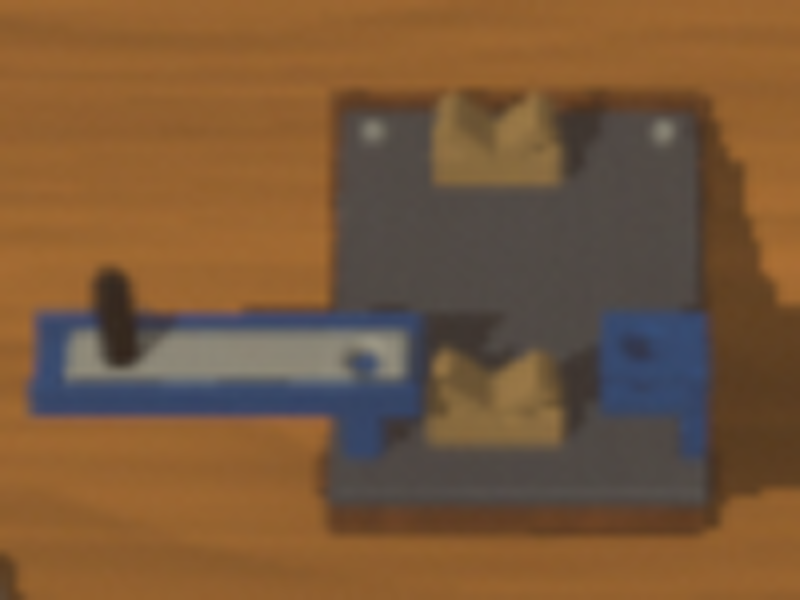

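View pics/top0b.png

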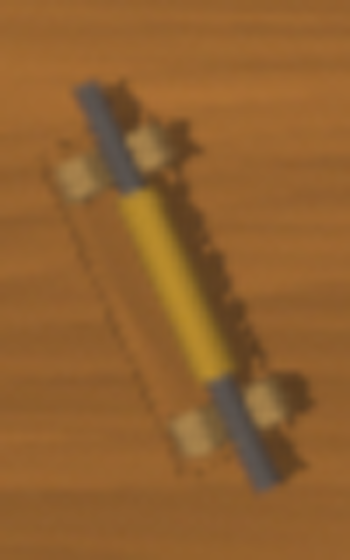

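View pics/sc0a.png

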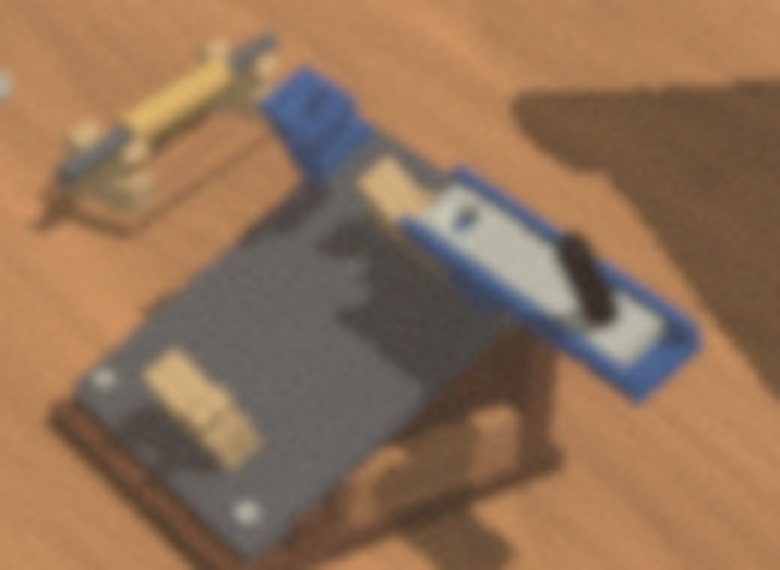

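The top crop shows the upper V block at about (302,215) in the full image, the open keeper guide to the left with its hole at (285,210), and the clevis at (320,210). Next come closer wrist views, so I'll check reachability first.

```bash
cat >> h.py <<'E'
def down(psi):
    c,s=np.cos(psi),np.sin(psi); return R.from_matrix(np.array([[0,0,-1],[c,s,0],[s,-c,0]]).T)
def tool(xdir,ydir):
    x=np.array(xdir,float);x/=np.linalg.norm(x);y=np.array(ydir,float);y-=x*(x@y);y/=np.linalg.norm(y)
    return R.from_matrix(np.array([x,y,np.cross(x,y)]).T)
E
python3 - <<'E'
from h import *
from station import manip
c=load("pics/wrist0.npz");E=c["extrinsics"];T=np.eye(4);T[:3,:3]=R.from_rotvec(manip.get_eef_rot()).as_matrix();T[:3,3]=manip.get_tool_pos()
X=np.linalg.inv(T)@E; print(T.round(3));print(X.round(4)); np.save("X.npy",X)
for s in (1,-1):
  print("place",s)
  for p in ([0.52,-.055,.12],[0.52,-.055,.25]):
    print(manip.solve_ik(p,tool([-.5,0,-.866],[0,s,0]).as_rotvec()))
  print("ins",manip.solve_ik([0.45,-.12,.25],tool([-.5,0,-.866],[0,s,0]).as_rotvec()),manip.solve_ik([0.45,-.12,.25],tool([-.5,0,-.866],[.866,0,-.5*1]).as_rotvec()))
  for (p) in ([.44,-.345,.3],[.5,-.05,.4],[.5,.2,.4]):
    print("down",manip.solve_ik(p,down(s*np.pi/2).as_rotvec()))
E
```

```text
[[-0.001  0.379  0.925  0.256]
 [-0.002  0.925 -0.379  0.624]
 [-1.    -0.002 -0.     0.193]
 [ 0.     0.     0.     1.   ]]
[[-3.000e-04 -3.084e-01  9.513e-01 -1.777e-01]
 [ 1.000e+00  3.000e-04  4.000e-04 -1.300e-03]
 [-4.000e-04  9.513e-01  3.084e-01 -7.910e-02]
 [ 0.000e+00  0.000e+00  0.000e+00  1.000e+00]]
place 1
[-0.11191376  0.4295366   1.62411416 -0.05591081  1.60878085 -1.66994232]
[-0.11191376  0.33564694  1.50459732 -0.05768051  1.82184593 -1.68216084]
ins [-0.2227977   0.22121439  1.64866605 -0.11326454  1.78322595 -1.78851776] [-0.2227977   0.22121439  1.64866605 -0.11326454  1.78322595 -0.21772143]
down [-0.70951302 -0.00405427  1.7125318   0.          1.43311513 -2.28030935]
down [-0.14924181 -0.12489085  1.64924463  0.          1.61723888 -1.72003813]
down [ 3.34251746e-01 -5.44152358e-02  1.58447852e+00 -4.44089210e-16
  1.61152937e+00 -1.23654458e+00]
place -1
[-0.11191376  0.4295366   1.62411416 -0.05591081  1.60878085  1.47165033]
[-0.11191376  0.33564694  1.50459732 -0.05768051  1.82184593  1.45943181]
ins [-0.2227977   0.22121439  1.64866605 -0.11326454  1.78322595  1.35307489] [-0.2227977   0.22121439  1.64866605 -0.11326454  1.78322595 -0.21772143]
down [-7.09513019e-01 -4.05427423e-03  1.71253180e+00 -4.44089210e-16
  1.43311513e+00  8.61283308e-01]
down [-1.49241806e-01 -1.24890853e-01  1.64924463e+00 -4.44089210e-16
  1.61723888e+00  1.42155452e+00]
down [ 3.34251746e-01 -5.44152358e-02  1.58447852e+00 -4.44089210e-16
  1.61152937e+00  1.90504807e+00]
```

Run:
```python
from h import *
from station import manip
r=down(-np.pi/2).as_rotvec()
for i,p in enumerate([[.46,.22,.30],[.45,-.03,.32]]):
    manip.move_to(p,r); manip.sleep(.2); snap("wrist",f"w{i+1}")
m=np.array([.44,-.345]);  d=np.array([.163,.078]); 
psi=np.arctan2(d[1],d[0])-np.pi/2
for ps in (psi,psi+np.pi):
    z=down(ps).as_matrix()[:,2]; print(ps,z,manip.solve_ik([.44,-.345,.25],down(ps).as_rotvec()))
ps=psi; z=down(ps).as_matrix()[:,2]
manip.move_to(np.array([.44,-.345,.24])+z*.06,down(ps).as_rotvec()); manip.sleep(.2); snap("wrist","w3")
print(manip.get_clock())
```

```text
-1.1244737168607626 [-9.02040548e-01 -4.31651305e-01  1.73472348e-17] [-0.70951302  0.01420899  1.78405495  0.          1.34332872  0.4149607 ]
2.0171189367290303 [0.90204055 0.43165131 0.        ] None
4.9583
```

View pics/w1.png

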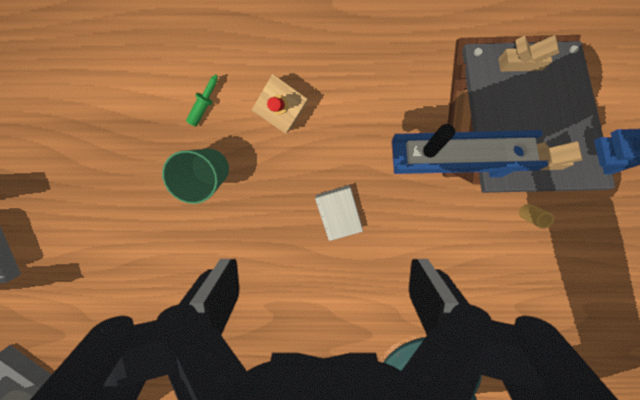

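View pics/w2.png

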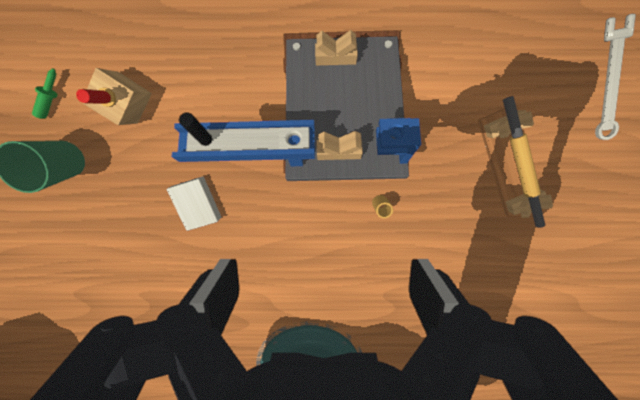

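View pics/w3.png

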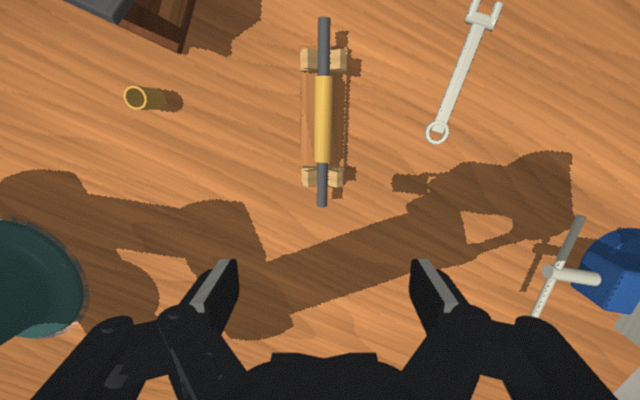

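w3 shows the mandrel running from (323.5,17) to (322,206), with the sleeve from 77 to 161. w1 shows the pin handle top at (275,104). w2 shows the whole fixture. I'll enlarge the crops for the fixture fit.

Run:
```python
from h import *
crop("pics/w2.npz","pics/w2a.png",165,20,425,190,3)
crop("pics/w1.npz","pics/w1a.png",385,30,640,200,3)
crop("pics/w1.npz","pics/w1b.png",240,65,320,140,8)
crop("pics/w3.npz","pics/w3a.png",280,5,370,220,2.7)
c=load("pics/w3.npz")
for u,v in [(323.5,17),(322,206),(323.5,77),(322.5,161)]: print(onz(c,u,v,.044).round(4))
```

```text
[ 0.5435 -0.2956  0.044 ]
[ 0.3444 -0.3891  0.044 ]
[ 0.4884 -0.3221  0.044 ]
[ 0.399  -0.3636  0.044 ]
```

View pics/w2a.png

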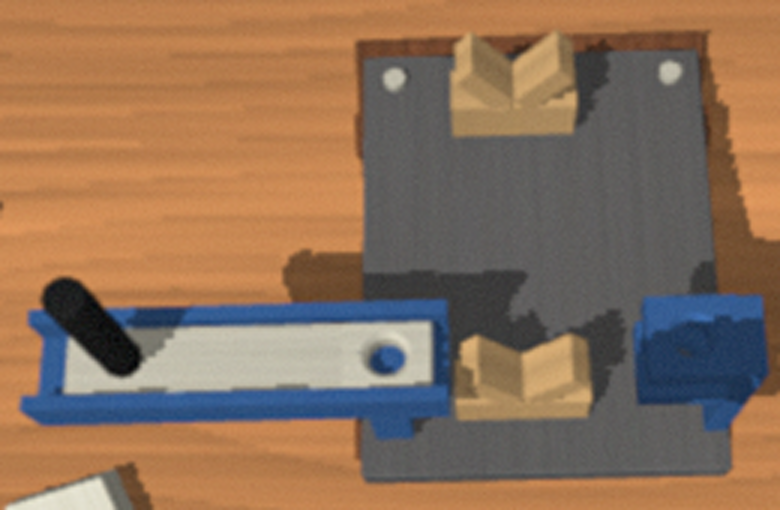

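View pics/w1a.png

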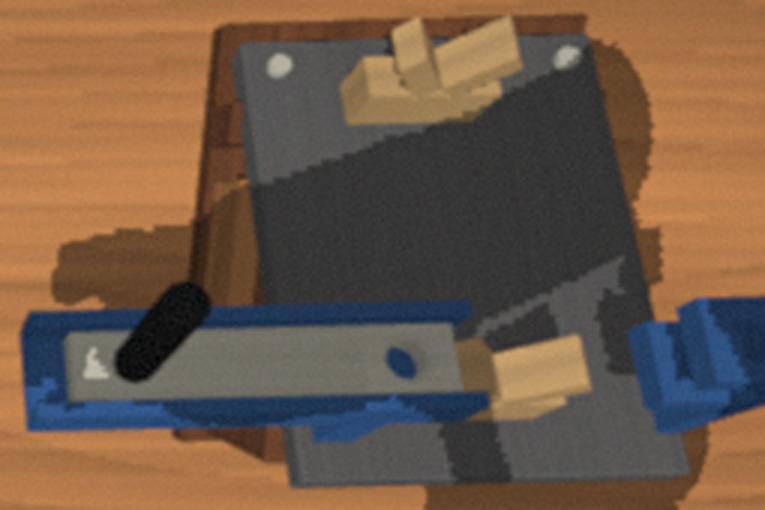

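View pics/w1b.png

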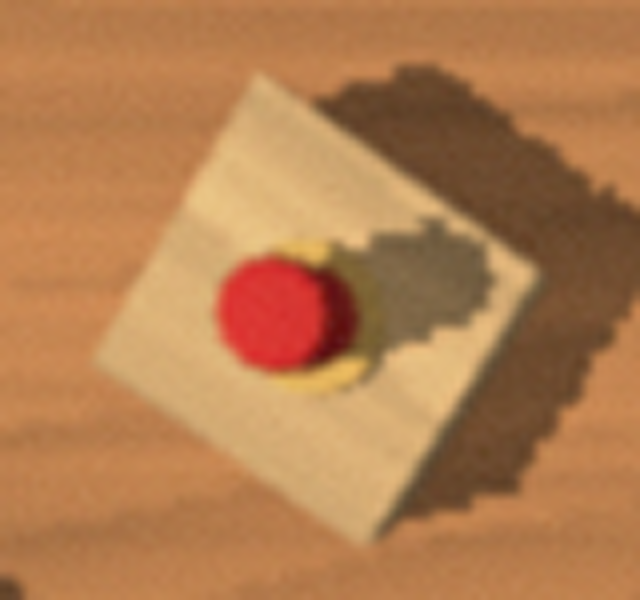

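View pics/w3a.png

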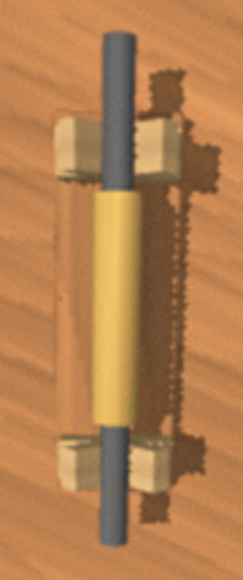

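Run:
```python
from h import *
crop("pics/w2.npz","pics/w2b.png",310,25,363,70,14)
crop("pics/w2.npz","pics/w2c.png",310,108,425,170,6.8)
```

```text
(no output)
```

View pics/w2b.png

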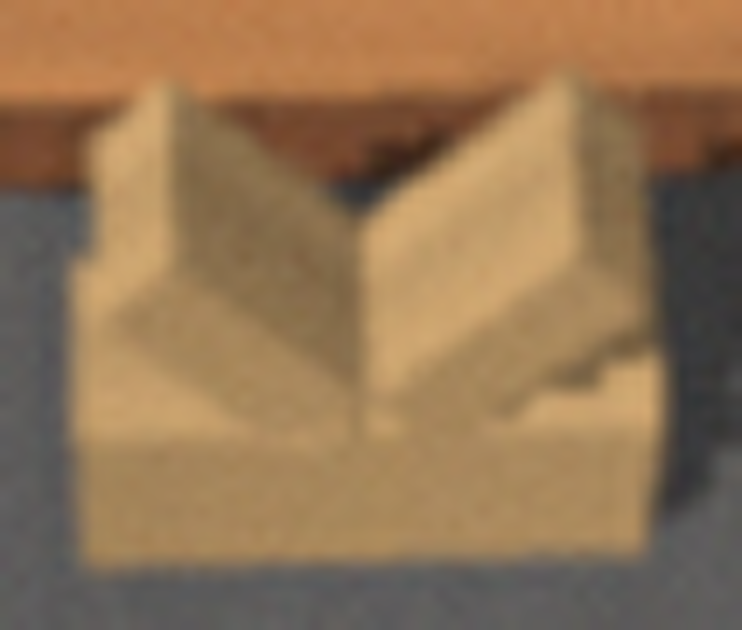

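View pics/w2c.png

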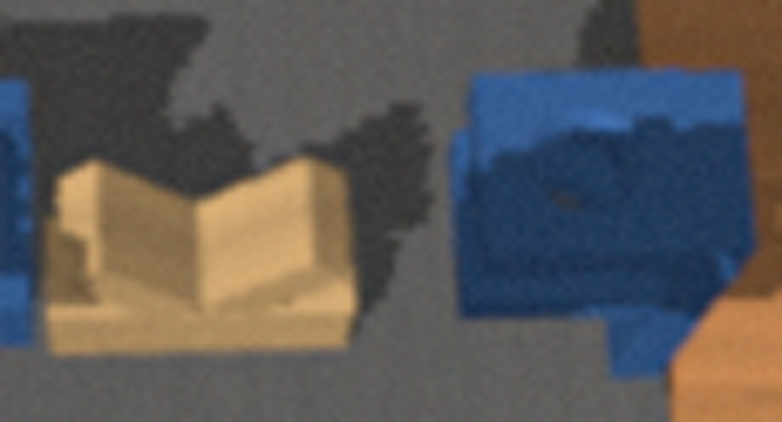

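```bash
cat > fit.py <<'E'
from h import *
from scipy.optimize import least_squares
c1,c2=load("pics/w1.npz"),load("pics/w2.npz")
# each: cam, u,v, fn(w,q,yh)->pt mm
P=[(c2,321.8,30.7,lambda w,q,h:(-80,-w,9)),(c2,322.3,44.3,lambda w,q,h:(-60,-w,9)),(c2,350.6,30.4,lambda w,q,h:(-80,w,9)),(c2,351.4,43.2,lambda w,q,h:(-60,w,9)),
(c2,335.7,40.4,lambda w,q,h:(-80,0,-9.9)),(c2,335.9,53.6,lambda w,q,h:(-60,0,-9.9)),
(c2,324.4,131.5,lambda w,q,h:(60,-w,9)),(c2,324.7,148,lambda w,q,h:(80,-w,9)),(c2,354.9,131.1,lambda w,q,h:(60,w,9)),(c2,356.8,147.4,lambda w,q,h:(80,w,9)),
(c2,338.7,138.1,lambda w,q,h:(60,0,-9.9)),(c2,339.9,153.3,lambda w,q,h:(80,0,-9.9)),
(c2,379.9,118.7,lambda w,q,h:(56,44,29)),(c2,419.1,118.3,lambda w,q,h:(56,78,29)),(c2,381.3,147.4,lambda w,q,h:(88,44,29)),
(c2,294,138.7,lambda w,q,h:(72,-54+q,19)),(c2,186.7,119,lambda w,q,h:(72,h,69)),(c2,205.7,140,lambda w,q,h:(72,h,19)),
(c1,518.7,150.7,lambda w,q,h:(72,-54+q,19)),(c1,446.7,132.7,lambda w,q,h:(72,h,69)),(c1,430.7,150,lambda w,q,h:(72,h,19)),
(c1,556,36,lambda w,q,h:(-80,w,9)),(c1,558.7,52.3,lambda w,q,h:(-60,w,9)),(c1,524.3,36,lambda w,q,h:(-80,-w,9)),(c1,530.7,57.3,lambda w,q,h:(-60,-w,9)),
(c1,579,142.3,lambda w,q,h:(60,w,9)),(c1,581.7,159.3,lambda w,q,h:(80,w,9))]
def frame(p,tilt=np.pi/6):
    B=np.array([[-np.cos(tilt),0,np.sin(tilt)],[0,-1,0],[np.sin(tilt),0,np.cos(tilt)]]).T
    return R.from_euler('z',p[3]).as_matrix()@B
def res(p,full=False):
    M=frame(p,p[7]); r=[]
    for c,u,v,f in P: r.append(proj(c,p[:3]+M@(np.array(f(*p[4:7]))/1000))-[u,v])
    r=np.array(r); return r if full else np.r_[r.ravel(),(p[7]-np.pi/6)*W]
for W in (1e4,0.):
    s=least_squares(res,[.52,-.05,.1,0,18,10,-150,np.pi/6],loss="soft_l1",x_scale=[.01,.01,.01,.05,1,1,1,.05])
    print(s.x.round(4)); 
    if W: print(res(s.x,True).round(1).tolist()); np.save("fix.npy",s.x)
E
python3 fit.py
python3 - <<'E'
from h import *
c=load("pics/w1.npz"); print(onz(c,273.75,104.1,.094)); c=load("pics/w2.npz")
E
```

```text
[ 5.492000e-01 -4.770000e-02  1.011000e-01  2.490000e-02  1.851000e+01
 -1.096000e+00 -1.533789e+02  5.236000e-01]
[[0.3, 0.1], [0.1, -0.0], [0.4, -0.4], [0.2, 0.3], [0.4, 1.0], [0.6, 0.8], [-0.2, 0.6], [-0.1, 0.0], [0.7, 0.3], [-0.5, -0.1], [0.6, 0.4], [-0.1, 0.4], [0.0, 0.9], [-8.7, 0.5], [0.4, -1.0], [-1.7, 0.0], [-0.6, 0.4], [0.8, 0.7], [1.3, -0.7], [1.0, -1.1], [-1.3, 2.1], [-0.5, -0.8], [-0.2, -3.0], [0.8, -0.0], [-2.9, -7.2], [-0.7, -0.4], [0.2, -0.6]]
[ 5.492000e-01 -4.770000e-02  1.011000e-01  2.490000e-02  1.851420e+01
 -1.085400e+00 -1.533854e+02  5.233000e-01]
[0.54251809 0.28092527 0.094     ]
```

The fit is consistent: leaving the tilt free gives 30.0° and a block width of 37 mm. Two misread corners are rejected as outliers. Next I'll pick up the mandrel.

Run:
```python
from h import *
from station import manip
m=np.array([.4439,-.3427,.044]); a=np.arctan2(.0935,.1991)
rt=down(a-np.pi/2); r=rt.as_rotvec(); tcp=m+[0,0,-manip.grasp_offset]
manip.move_to(tcp+[0,0,.09],r)
manip.grip(.05,40); 
print(manip.movel(tcp,feed=.12,contact_N=15))
manip.grip(0.0,40); print(manip.get_width(),manip.get_contact_force())
manip.movel(tcp+[0,0,.10],feed=.15)
print(manip.get_width(),manip.get_contact_force(),manip.get_clock(),manip.get_tool_pos())
snap("wrist","w4")
```

```text
False
-0.0002724905246446912 [ 0.14345038 -0.28294679  0.67080939]
0.00026090835029304323 [-0.30117701  0.60134126  0.50453579] 8.2667 [ 0.44328794 -0.34216641  0.12439781]
```

View pics/w4.png

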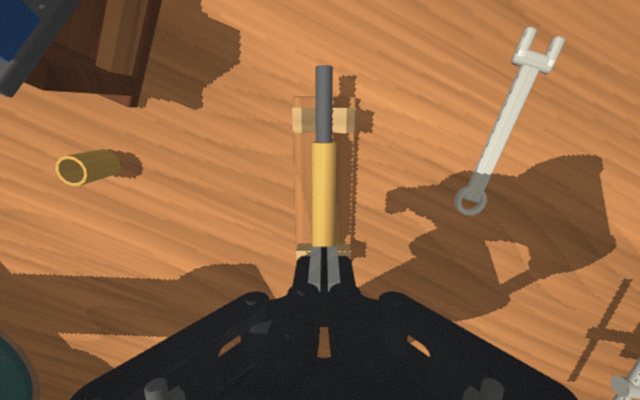

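Run:
```python
from h import *
from station import manip
c=load("pics/w4.npz")
print(manip.get_tool_pos(),manip.get_eef_rot(),c["extrinsics"].round(3).tolist())
print(onz(c,323.5,66,.044),onz(c,324,142,.044),onz(c,324,247,.044))
p=np.array(manip.get_tool_pos()); print(proj(c,p),proj(c,p-[0,0,.1]),"mid",proj(c,[.4439,-.3427,.044]))
T=np.eye(4);T[:3,:3]=R.from_rotvec(manip.get_eef_rot()).as_matrix();T[:3,3]=p
print((T@np.load("X.npy")).round(3).tolist())
c=load("pics/top0.npz")
print(proj(c,[.5435,-.2956,.044]),proj(c,[.3444,-.3891,.044]))
crop("pics/w4.npz","pics/w4a.png",280,50,370,300,2.4)
```

```text
[ 0.4429899  -0.34193112  0.12383044] [ 1.97754166  0.44365111 -1.98069849] [[0.425, -0.861, -0.279, 0.514], [-0.905, -0.405, -0.13, -0.31], [-0.001, 0.308, -0.951, 0.302], [0.0, 0.0, 0.0, 1.0]]
[ 0.54286442 -0.29600394  0.044     ] [ 0.48905348 -0.32176381  0.044     ] [ 0.39896725 -0.36415165  0.044     ]
[321.88391327 233.3606512 ] [322.60947221 192.00496551] mid [323.69244591 197.47601895]
[[0.425, -0.86, -0.281, 0.514], [-0.905, -0.405, -0.13, -0.307], [-0.002, 0.309, -0.951, 0.301], [0.0, 0.0, 0.0, 1.0]]
[372.01763784 201.32988151] [398.44475344 258.76267294]
```

View pics/w4a.png

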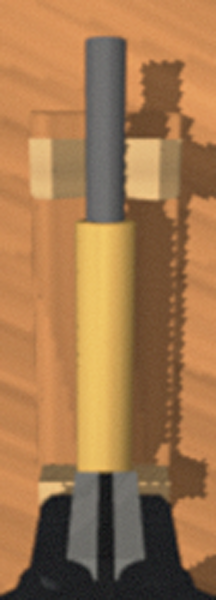

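The fingers closed on nothing and the mandrel is still in its rest. The sleeve spans rows 142 to 247 and is at its old position. I'll descend again and look before and after closing.

Run:
```python
from h import *
from station import manip
m=np.array([.4439,-.3427,.044]); a=np.arctan2(.0935,.1991)
rt=down(a-np.pi/2); r=rt.as_rotvec(); tcp=m+[0,0,-manip.grasp_offset]
manip.grip(.05,40); print(manip.get_width())
print(manip.movel(tcp,rot=r,feed=.15,contact_N=15)); print(manip.get_tool_pos(),manip.get_contact_force())
a=snap("wrist","w5")["frame"]
manip.grip(0.018,40); print(manip.get_width(),manip.get_tool_pos(),manip.get_contact_force())
b=snap("wrist","w6")["frame"]; d=snap("scene","s6")["frame"]
cv2.imwrite("pics/w56.png",np.hstack([a[60:360,130:520],b[60:360,130:520]])[:,:,::-1])
crop("pics/s6.npz","pics/s6a.png",250,100,400,220,5)
print(manip.get_clock())
```

```text
0.04979260328092546
False
[ 0.44455469 -0.34325332  0.02606381] [-0.28331589  0.66961549 -0.92157348]
0.017777496238091467 [ 0.44407332 -0.34286294  0.02566863] [ 0.00533589 -0.18615499  0.29876573]
10.225
```

View pics/w56.png

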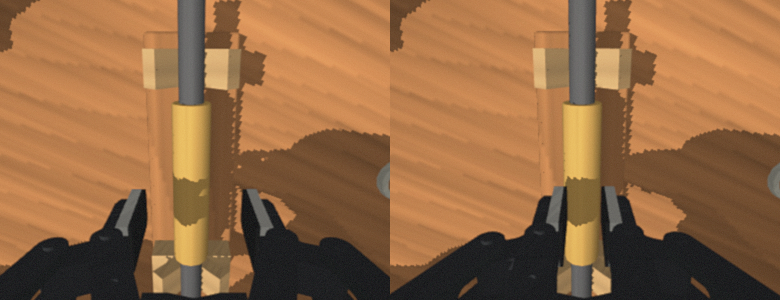

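View pics/s6a.png

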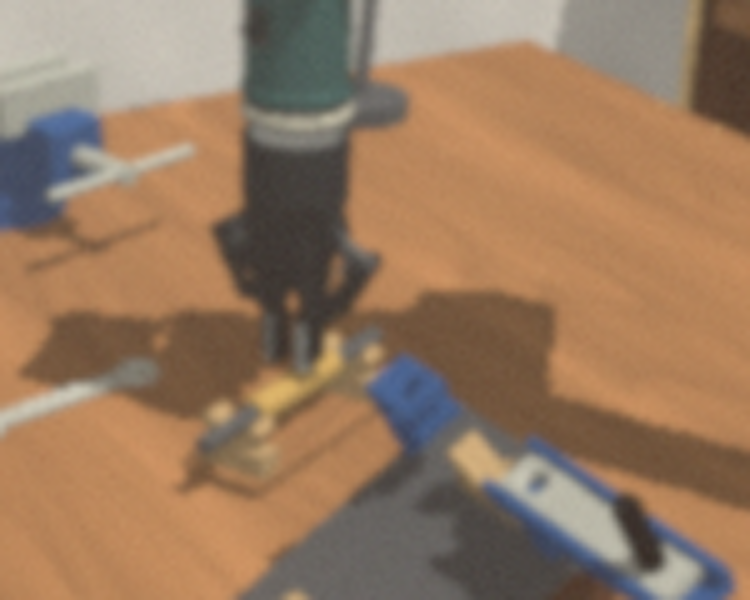

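Run:
```python
from h import *
from station import manip
p=np.array(manip.get_tool_pos()); Rm=R.from_rotvec(manip.get_eef_rot()).as_matrix()
s=load("pics/s6.npz"); w=load("pics/w6.npz")
for dx in (0,-.0187,-.04):
  for dz in (-.011,.011):
    for dy in (-.01,.01):
      q=p+Rm@[dx,dy,dz]; print(dx,dz,dy,proj(s,q).round(1),proj(w,q).round(1))
print("mandrel", proj(s,[.4439,-.3427,.044]),proj(s,[.5435,-.2956,.044]),proj(s,[.3444,-.3891,.044]))
crop("pics/s6.npz","pics/s6b.png",280,130,345,200,10)
crop("pics/w6.npz","pics/w6b.png",260,150,390,350,3)
```

```text
0 -0.011 -0.01 [308.3 183.3] [306.5 217.7]
0 -0.011 0.01 [303.7 181.8] [337.7 217.7]
0 0.011 -0.01 [311.6 181. ] [307.1 248.7]
0 0.011 0.01 [307.1 179.5] [337.2 248.7]
-0.0187 -0.011 -0.01 [308.3 178.7] [304.8 229. ]
-0.0187 -0.011 0.01 [303.7 177.2] [339.1 229. ]
-0.0187 0.011 -0.01 [311.7 176.4] [305.5 262.6]
-0.0187 0.011 0.01 [307.2 175. ] [338.5 262.6]
-0.04 -0.011 -0.01 [308.4 173.4] [302.3 245.1]
-0.04 -0.011 0.01 [303.8 171.9] [341.2 245.1]
-0.04 0.011 -0.01 [311.9 171.1] [303.2 282.4]
-0.04 0.011 0.01 [307.3 169.7] [340.4 282.4]
mandrel [307.75106397 176.83874893] [289.59483021 188.84510928] [324.04366826 166.19084151]
```

View pics/s6b.png

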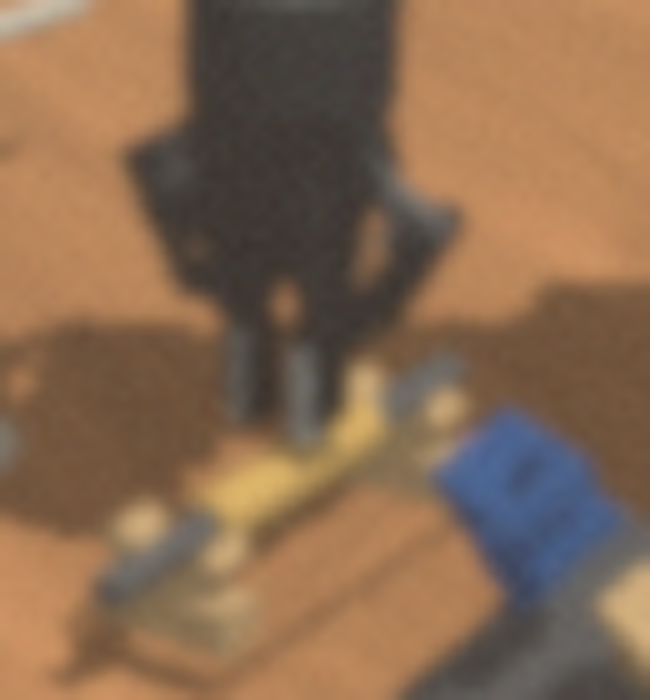

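View pics/w6b.png

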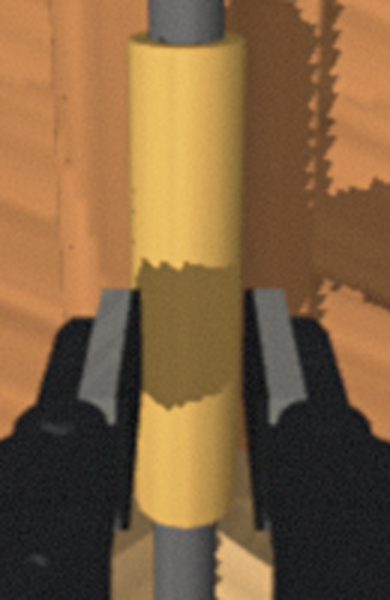

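Both views put the real fingertips about 35–40 mm behind the reported TCP: scene (310,174) and wrist row 247, against 183 and 218 predicted. The pads therefore closed above the sleeve. I'll measure this directly by touching the bare bench beside the rest.

Run:
```python
from h import *
from station import manip
p=np.array(manip.get_tool_pos())
manip.grip(.035); manip.movel(p+[0,0,.06],feed=.2)
manip.grip(.020)
q=np.array([.39,-.24,.075]); r=manip.get_eef_rot(); 
manip.movel(q,feed=.2)
print(manip.movel([q[0],q[1],.045],feed=.1,contact_N=6),manip.get_tool_pos())
t=manip.movel([q[0],q[1],.001],feed=.04,contact_N=6); f=manip.get_contact_force(); print(t,manip.get_tool_pos(),f,manip.get_width(),manip.get_clock())
snap("wrist","w7"); snap("scene","s7")
manip.movel([q[0],q[1],.09],feed=.2)
```

```text
False [ 0.39001803 -0.24039999  0.04467138]
False [ 0.39027844 -0.24019692  0.00128385] [0.30857504 0.20687127 0.66991869] 0.01995664144848354 13.7083
```

View pics/w7.png

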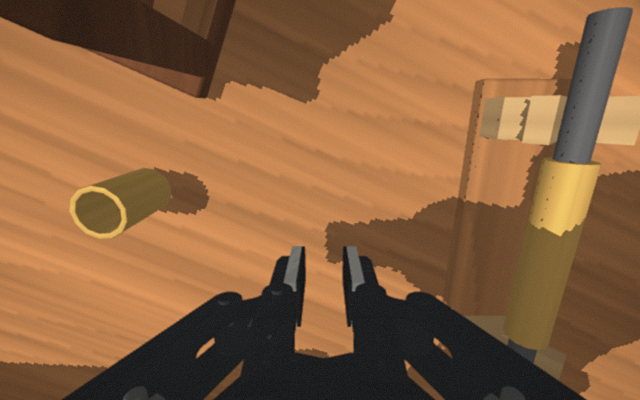

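With the reported z at 1 mm there is still no contact, so the reported TCP does lie beyond the real fingertips. I'll keep descending until they touch.

Run:
```python
from h import *
from station import manip
q=np.array(manip.get_tool_pos())
print(manip.movel([q[0],q[1],-.005],feed=.2,contact_N=8),manip.get_tool_pos())
try: t=manip.movel([q[0],q[1],-.055],feed=.04,contact_N=5)
except Exception as e: t=e
print(t,manip.get_tool_pos(),manip.get_contact_force(),manip.get_width(),manip.get_clock(),manip.get_q())
manip.movel([q[0],q[1],.02],feed=.2)
```

```text
False [ 0.3890101  -0.23930434 -0.0058974 ]
True [ 0.38953329 -0.23967941 -0.0368401 ] [-0.93739553  1.2231058   6.81998334] 0.019856131556417665 15.8333 [-6.06023825e-01  1.33304942e-01  2.24836794e+00 -6.58921278e-05
  7.60913911e-01  5.25732987e-01]
```

On contact the reported z is −36.8 mm at 20 mm opening, so the tips sit 36.5 mm behind the reported TCP along the tool axis. That matches the images. I'll use a corrected grasp point 53 mm behind the reported TCP and pick again.

```bash
echo 'O=0.053' >> h.py
python3 - <<'E'
from h import *
from station import manip
m=np.array([.4439,-.3427,.044]); a=np.arctan2(.0935,.1991)
r=down(a-np.pi/2).as_rotvec(); tcp=m+[0,0,-O]
q=np.array(manip.get_tool_pos())
manip.movel([q[0],q[1],.07],feed=.25); manip.grip(.05,40)
manip.movel(tcp+[0,0,.06],rot=r,feed=.25)
print(manip.movel(tcp,feed=.15,contact_N=10))
manip.grip(0.0,40); print(manip.get_width(),manip.get_tool_pos(),manip.get_contact_force())
manip.movel(tcp+[0,0,.12],feed=.2)
print(manip.get_width(),manip.get_contact_force(),manip.get_clock())
snap("wrist","w8")
E
```

```text
False
0.020693100727216873 [ 0.4439547  -0.34146879 -0.00747656] [-2.53278058  5.59323825  7.7148799 ]
0.020376333731565124 [-0.38684932  0.52911632 -4.07223882] 19.3
```

View pics/w8.png

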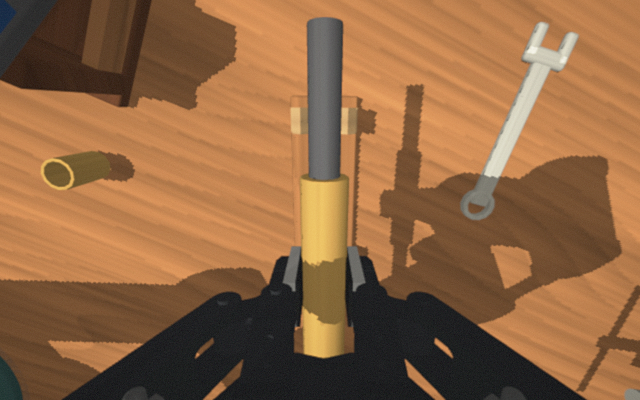

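The mandrel is held: width is 20.4 mm and the force shows its weight. I'll check its pose in the hand, then carry it to the fixture.

```bash
python3 - <<'E'
from h import *
from station import manip
X=np.load("X.npy"); c=dict(load("pics/w8.npz")); c["extrinsics"]=np.linalg.inv(np.eye(4))@X
for o in (.045,.053,.061): print(o,[proj(c,[-o+b,0,z]).round(1).tolist() for b,z in ((0.011,-.05),(0,-.11),(0.007,-.11))])
f=np.load("fix.npy"); import fit
E
python3 - <<'E'
import sys; sys.argv=['x']
from h import *
from station import manip
f=np.load("fix.npy")
B=np.array([[-np.cos(np.pi/6),0,.5],[0,-1,0],[.5,0,np.cos(np.pi/6)]]).T
M=R.from_euler('z',f[3]).as_matrix()@B; o=f[:3]
np.savez("cradle.npz",M=M,o=o)
rt=tool(-M[:,2],M[:,1]); print(rt.as_rotvec())
for z in (0,.1):
    t=o+M[:,2]*(z-O); print(t,manip.solve_ik(t,rt.as_rotvec()))
print(manip.get_q())
for xyz in ([72,61,29+40],[72,-153,45],[72,-38,45]):
    t=o+M@(np.array(xyz)/1000)-M[:,2]*O; print(t,manip.solve_ik(t,rt.as_rotvec()))
E
```

```text
0.045 [[326.2, 169.7], [326.9, 25.2], [326.7, 29.6]]
0.053 [[326.4, 173.2], [327.2, 19.4], [326.9, 24.5]]
0.061 [[326.5, 177.0], [327.4, 12.8], [327.2, 18.6]]
[ 5.492000e-01 -4.770000e-02  1.011000e-01  2.490000e-02  1.851000e+01
 -1.096000e+00 -1.533789e+02  5.236000e-01]
[[0.3, 0.1], [0.1, -0.0], [0.4, -0.4], [0.2, 0.3], [0.4, 1.0], [0.6, 0.8], [-0.2, 0.6], [-0.1, 0.0], [0.7, 0.3], [-0.5, -0.1], [0.6, 0.4], [-0.1, 0.4], [0.0, 0.9], [-8.7, 0.5], [0.4, -1.0], [-1.7, 0.0], [-0.6, 0.4], [0.8, 0.7], [1.3, -0.7], [1.0, -1.1], [-1.3, 2.1], [-0.5, -0.8], [-0.2, -3.0], [0.8, -0.0], [-2.9, -7.2], [-0.7, -0.4], [0.2, -0.6]]
[ 5.492000e-01 -4.770000e-02  1.011000e-01  2.490000e-02  1.851420e+01
 -1.085400e+00 -1.533854e+02  5.233000e-01]
[ 1.55999708  0.01939981 -2.7019942 ]
[ 0.52273756 -0.04837761  0.0551799 ] [-0.09565955  0.49753558  1.65733478 -0.06027705  1.50728913  1.47011821]
[ 0.5727221  -0.04713422  0.14178244] [-0.08780775  0.50224746  1.47594869 -0.05661271  1.6840648   1.46670559]
[-7.01940748e-01  1.18098461e-01  1.94051808e+00 -6.74932821e-05
  1.08662263e+00  4.29871643e-01]
[ 0.49640928 -0.11005141  0.15093565] [-0.18742414  0.37120617  1.6442834  -0.10579839  1.63954087  1.37896058]
[0.47909129 0.103584   0.13015104] [0.12340715 0.36054501 1.69998304 0.04923338 1.6025219  1.6577637 ]
[ 0.48195108 -0.01138044  0.13015104] [-0.04672122  0.35047241  1.71365646 -0.03578802  1.59993399  1.50772669]
```

```bash
cat >> h.py <<'E'
try:
    _d=np.load("cradle.npz"); M,o=_d["M"],_d["o"]
    rt=tool(-M[:,2],M[:,1]); rv=rt.as_rotvec()
    def cp(x,y,z): return o+M@(np.array([x,y,z])/1000)-M[:,2]*O
except Exception: pass
E
python3 - <<'E'
from h import *
from station import manip
p=np.array(manip.get_tool_pos()); manip.movel(p+[0,0,.12],feed=.25)
manip.move_to(cp(0,0,150),rv)
manip.movel(cp(0,0,40),feed=.2,contact_N=15)
manip.sleep(.2)
c=snap("wrist","w9"); s=snap("scene","s9"); snap("top","t9")
crop("pics/s9.npz","pics/s9a.png",270,120,410,260,5)
print(manip.get_width(),manip.get_tool_pos()-cp(0,0,40),manip.get_contact_force(),manip.get_clock())
E
```

```text
0.02082021839895615 [9.31670108e-04 1.76365326e-06 6.97451039e-04] [-0.80265898  0.07749418 -4.20705197] 22.35
```

View pics/w9.png

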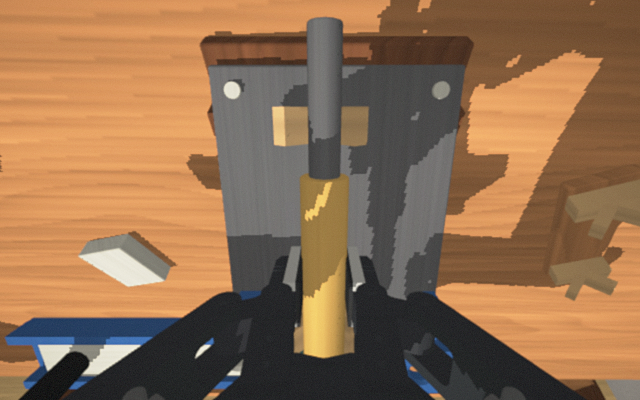

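View pics/s9a.png

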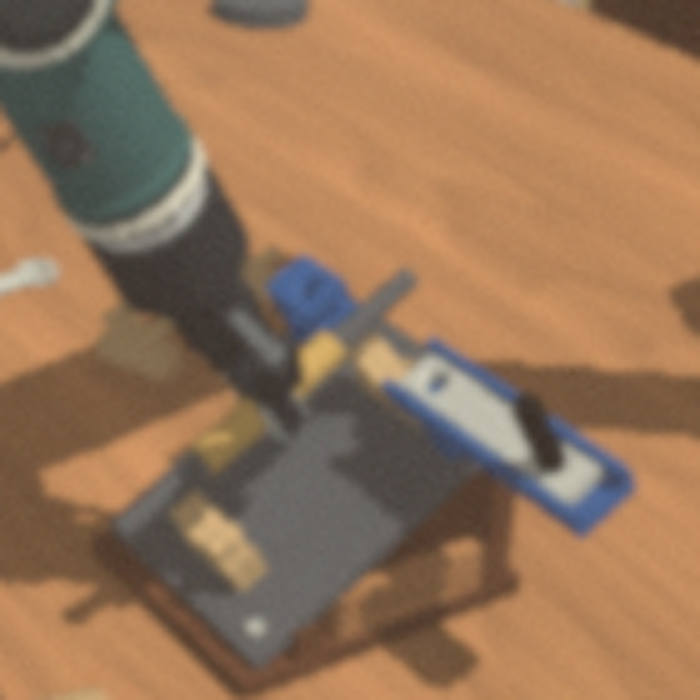

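Run:
```python
from h import *
c=load("pics/w9.npz")
for q in [(-60,-18.5,9),(-80,-18.5,9),(-60,18.5,9),(-80,18.5,9),(-110,0,40),(-50,0,51)]: print(q,proj(c,o+M@(np.array(q)/1000)).round(1))
crop("pics/w9.npz","pics/w9a.png",260,10,380,190,4)
```

```text
(-60, -18.5, 9) [286.  147.9]
(-80, -18.5, 9) [284.5 108.3]
(-60, 18.5, 9) [355.8 147.9]
(-80, 18.5, 9) [357.1 108.3]
(-110, 0, 40) [319.9  24.9]
(-50, 0, 51) [320.1 185.7]
```

View pics/w9a.png

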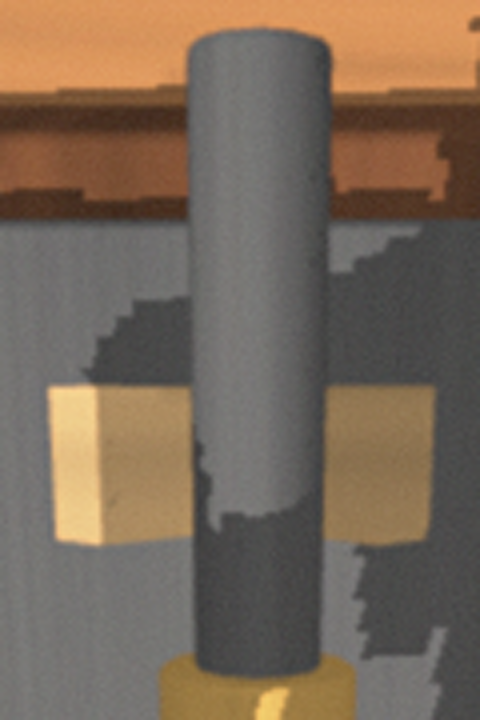

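Run:
```python
from h import *
from station import manip
c=load("pics/w9.npz");E=c["extrinsics"]
for q in [(-110,0,40),(-50,0,40)]:
    print((E[:3,:3].T@(o+M@(np.array(q)/1000)-E[:3,3])).round(4))
T=np.eye(4);T[:3,:3]=R.from_rotvec(manip.get_eef_rot()).as_matrix();T[:3,3]=manip.get_tool_pos()
print((np.linalg.inv(T)@E).round(4)); print(R.from_matrix(rt.as_matrix().T@T[:3,:3]).as_rotvec())
from scipy.optimize import least_squares
# fit rod pose in this picture: dx,dy,dz
obs=[((-110,7),325-0.,17.5),((-50,11),324.4,174.0)]
def res(d):
    r=[]
    a=o+M@(np.array([-110+d[0],d[1],47+d[2]])/1000); b=o+M@(np.array([-50+d[0],d[1],51+d[2]])/1000)
    r+=list(proj(c,a)-[324.8,17.5]); r+=list(proj(c,b)-[324.4,174.0]);
    for x,rad,v in ((-110,7,35),(-50,11,48.75)):
        z=(E[:3,:3].T@(o+M@(np.array([x+d[0],d[1],40+d[2]])/1000)-E[:3,3]))[2]
        r.append(2*rad/1000*c["fx"]/z-v)
    return np.array(r)
s=least_squares(res,[0,0,0]); print(s.x,s.fun)
```

```text
[-0.0014 -0.0677  0.1121]
[-0.0014 -0.0106  0.1304]
[[ 0.000e+00 -3.054e-01  9.522e-01 -1.792e-01]
 [ 1.000e+00  1.000e-04  0.000e+00  1.400e-03]
 [-1.000e-04  9.522e-01  3.054e-01 -7.940e-02]
 [ 0.000e+00  0.000e+00  0.000e+00  1.000e+00]]
[-2.18591494e-05  1.73744308e-03  2.45861998e-04]
[-2.89152446  1.81607247 -8.25137325] [-0.12240371 -0.38452622  0.13809365  0.43381801 -0.23104195 -1.36328585]
```

In this picture the fixture matches its model to about 1.5 px. The rod is about 2 mm too far in +y and 2–3 mm down-slope, so I'll correct both and lower it until it seats.

Run:
```python
from h import *
from station import manip
X,Y=2.5,-1.8
manip.movel(cp(X,Y,40),feed=.1)
print(manip.movel(cp(X,Y,12),feed=.15,contact_N=5))
t=manip.movel(cp(X,Y,-8),feed=.025,contact_N=4)
p=np.array(manip.get_tool_pos()); print(t,(M.T@(p+M[:,2]*O-o)*1000).round(2),M.T@np.array(manip.get_contact_force()),manip.get_clock())
snap("wrist","w10"); snap("scene","s10")
crop("pics/s10.npz","pics/s10a.png",270,120,410,260,5)
```

```text
True
True [ 1.68 -1.69  3.8 ] [1.52096436 0.28337514 4.01969294] 23.6667
```

View pics/w10.png

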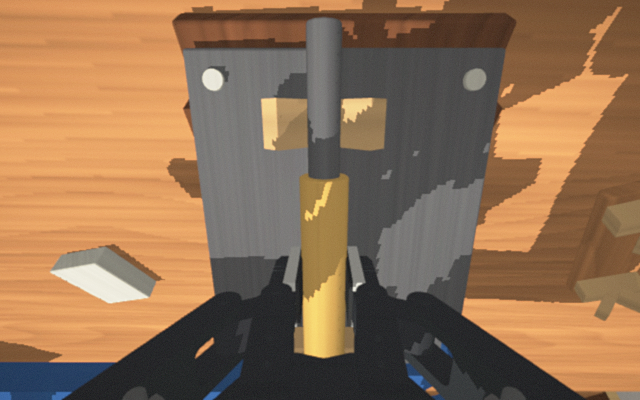

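View pics/s10a.png

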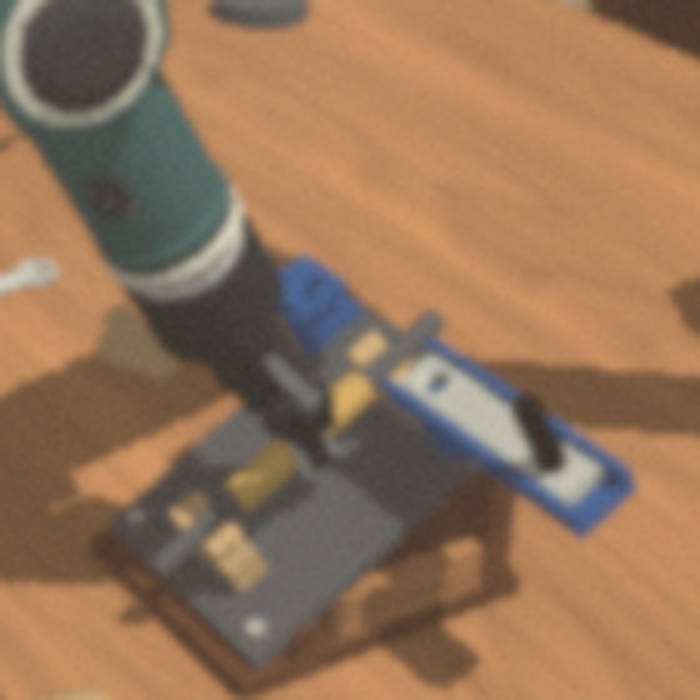

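Run:
```python
from h import *
from station import manip
X,Y=2,-1.8
t=manip.movel(cp(X,Y,-4),feed=.02,contact_N=8)
p=np.array(manip.get_tool_pos()); print(t,(M.T@(p+M[:,2]*O-o)*1000).round(2),M.T@np.array(manip.get_contact_force()),manip.get_clock())
c=snap("wrist","w11")
crop("pics/w11.npz","pics/w11a.png",240,5,410,195,3.5)
for q in [(-60,-18.5,9),(-80,-18.5,9),(-60,18.5,9),(-80,18.5,9),(-110,0,7),(-50,0,11)]: print(q,proj(c,o+M@(np.array(q)/1000)).round(1))
```

```text
True [ 1.63 -1.69  3.82] [ 0.39546634 -0.18255503  3.87592933] 23.975
(-60, -18.5, 9) [279.4 152.8]
(-80, -18.5, 9) [277.1 100.4]
(-60, 18.5, 9) [371.  152.8]
(-80, 18.5, 9) [373.5 100.4]
(-110, 0, 7) [325.5  12.3]
(-50, 0, 11) [325.2 178.1]
```

View pics/w11a.png

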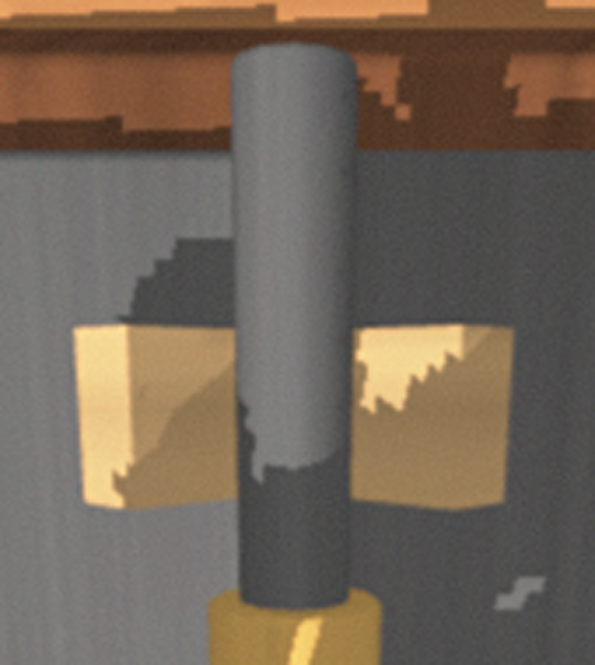

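The rod is centred between the V edges, with the rod at u 324.4 and the V centre also at 324.4. It is in firm contact, so I'll release and back off.

Run:
```python
from h import *
from station import manip
p=np.array(manip.get_tool_pos())
manip.grip(.05); print(manip.get_width())
manip.sleep(.25)
print(manip.get_contact_force())
manip.movel(p+M[:,2]*.09,feed=.2)
manip.sleep(.3)
snap("wrist","w12"); snap("scene","s12"); print(manip.get_clock())
crop("pics/s12.npz","pics/s12a.png",270,120,410,260,5)
```

```text
0.0496378430917153
[ 0.41647891 -0.52907546  0.34990183]
25.675
```

View pics/w12.png

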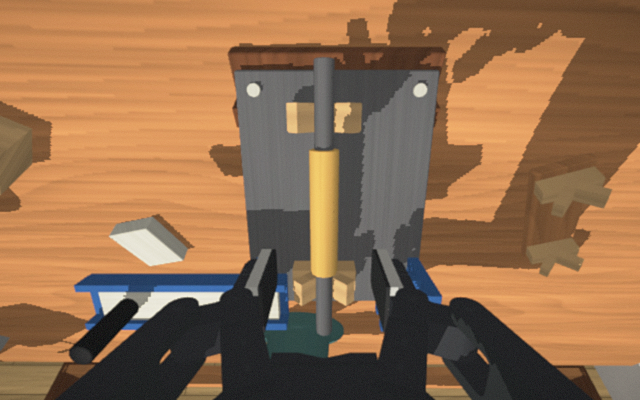

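View pics/s12a.png

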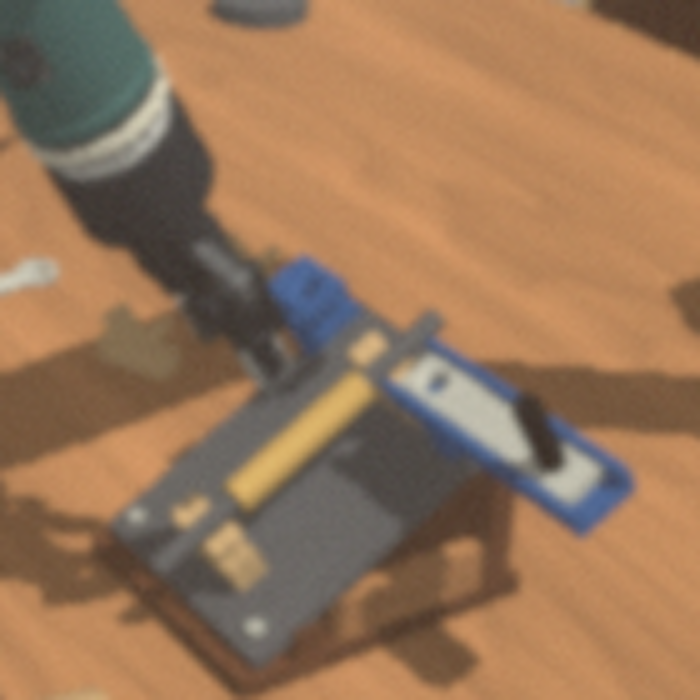

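Run:
```python
from h import *
c=load("pics/w12.npz")
for d in (-3,0,3): print(d,[proj(c,o+M@(np.array(q)/1000)).round(1).tolist() for q in [(-50+d,0,11),(50+d,0,11),(-110+d,0,7),(110+d,0,7),(-80,-18.5,9),(-60,-18.5,9),(60,0,-9.9),(60,-18.5,9)]])
crop("pics/w12.npz","pics/w12a.png",270,50,380,345,2)
# handle
for zz in (45,69): print(proj(c,o+M@(np.array([72,-153.4,zz])/1000)))
```

```text
-3 [[324.6, 145.1], [324.3, 273.1], [324.7, 49.5], [324.2, 331.8], [296.9, 103.8], [297.7, 134.5], [324.3, 273.6], [301.5, 286.0]]
0 [[324.6, 149.5], [324.3, 276.5], [324.7, 54.7], [324.2, 334.7], [296.9, 103.8], [297.7, 134.5], [324.3, 273.6], [301.5, 286.0]]
3 [[324.6, 153.9], [324.3, 279.8], [324.7, 59.8], [324.2, 337.5], [296.9, 103.8], [297.7, 134.5], [324.3, 273.6], [301.5, 286.0]]
[107.428567   329.54849511]
[ 80.8998268  356.57046085]
```

View pics/w12a.png

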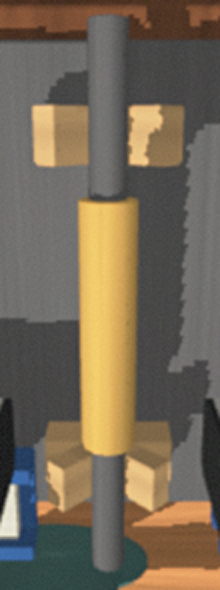

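The mandrel lies in both blocks, about 0–1 mm from centre, with its axis at u 324 along the whole length. Next is the keeper.

Run:
```python
from h import *
from station import manip
x,y=74,-155
manip.movel(cp(x,y,115),rot=rv,feed=.3)
s=snap("wrist","w13")
print(proj(s,o+M@(np.array([72,-153.4,69])/1000)))
print(manip.movel(cp(x,y,48),feed=.15,contact_N=6),manip.get_contact_force(),manip.get_clock())
snap("wrist","w14")
```

```text
[323.17101629 237.55893107]
False [ 1.02615781 -0.24239658  0.04745656] 27.0417
```

View pics/w14.png

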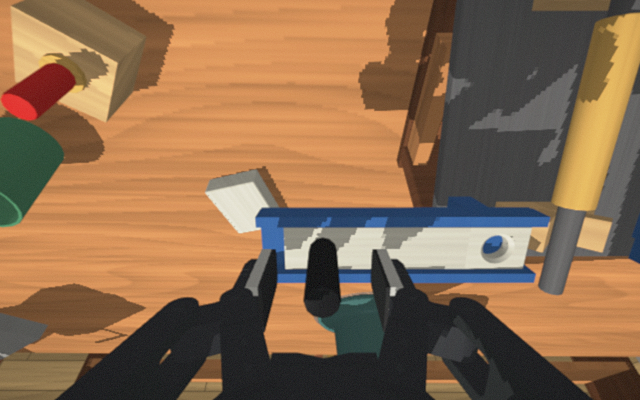

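The post is between the jaws, with its base at (322,245) and its top at (321,300). I'll grip it and slide the bar.

Run:
```python
from h import *
from station import manip
manip.grip(0.0,30); w=manip.get_width(); p=np.array(manip.get_tool_pos()); c=lambda p:(M.T@(p+M[:,2]*O-o)*1000).round(2)
print(w,c(p),manip.get_contact_force())
t=manip.movel(p+M[:,1]*.105,feed=.12,contact_N=25); print(t,c(np.array(manip.get_tool_pos())),M.T@manip.get_contact_force())
t=manip.movel(p+M[:,1]*.128,feed=.04,contact_N=14); print(t,c(np.array(manip.get_tool_pos())),M.T@manip.get_contact_force(),manip.get_width(),manip.get_clock())
snap("wrist","w15"); snap("scene","s15")
crop("pics/s15.npz","pics/s15a.png",270,120,410,260,5)
```

```text
0.015297022218330888 [  73.48 -155.03   49.21] [ 1.63887214 -0.12850742  2.95486115]
False [ 73.55 -49.53  49.27] [-0.17571202  1.63756188  4.06403659]
True [ 73.55 -40.96  49.3 ] [ 0.33542115 -2.03711245  2.69885323] 0.015308262667476157 28.9083
```

View pics/w15.png

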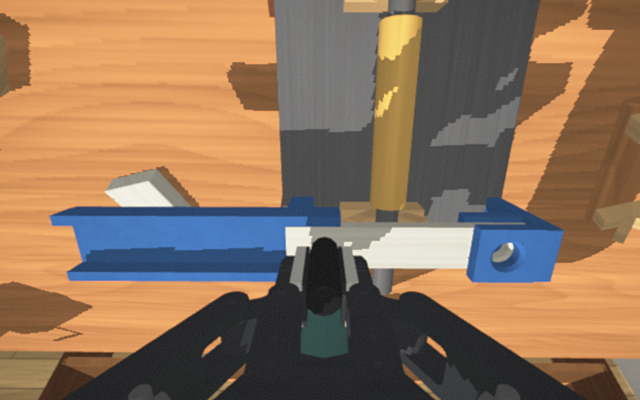

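View pics/s15a.png

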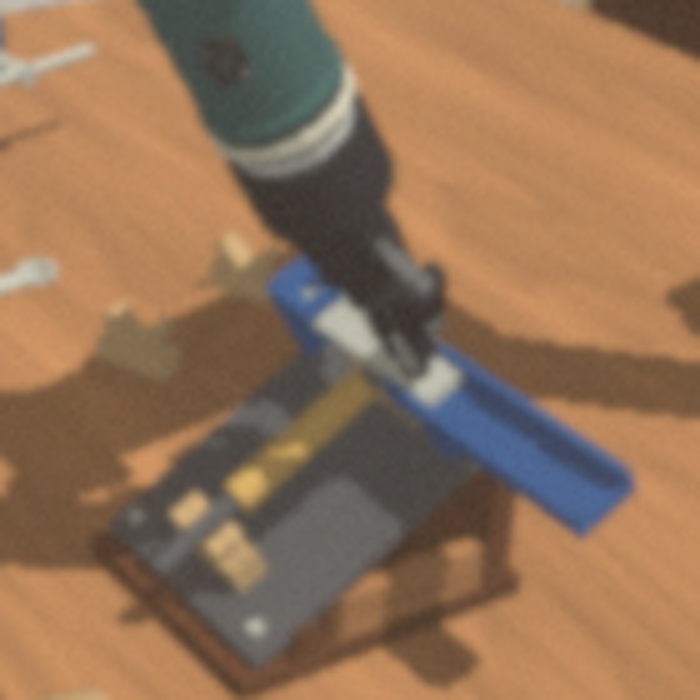

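It stopped after 114 mm. I'll check the hole alignment and press once more to confirm it's against the stop.

Run:
```python
from h import *
from station import manip
c=lambda p:(M.T@(np.array(p)+M[:,2]*O-o)*1000).round(2)
p=np.array(manip.get_tool_pos())
t=manip.movel(p+M[:,1]*.015,feed=.03,contact_N=22); print(t,c(manip.get_tool_pos()),M.T@manip.get_contact_force(),manip.get_width(),manip.get_clock())
s=snap("wrist","w16"); crop("pics/w16.npz","pics/w16a.png",450,190,580,290,6)
for q in [(72,61,29),(72,61,19),(56,44,29),(56,78,29),(88,44,29),(88,78,29)]: print(q,proj(s,o+M@(np.array(q)/1000)).round(1))
```

```text
True [ 73.54 -41.52  49.33] [-0.21144481 -3.12274707  2.21764126] 0.015252241880197023 29.325
(72, 61, 29) [509.3 259.6]
(72, 61, 19) [499.2 251.1]
(56, 44, 29) [482.8 232.1]
(56, 78, 29) [547.9 232.8]
(88, 44, 29) [473.1 284.7]
(88, 78, 29) [534.3 285.6]
```

View pics/w16a.png

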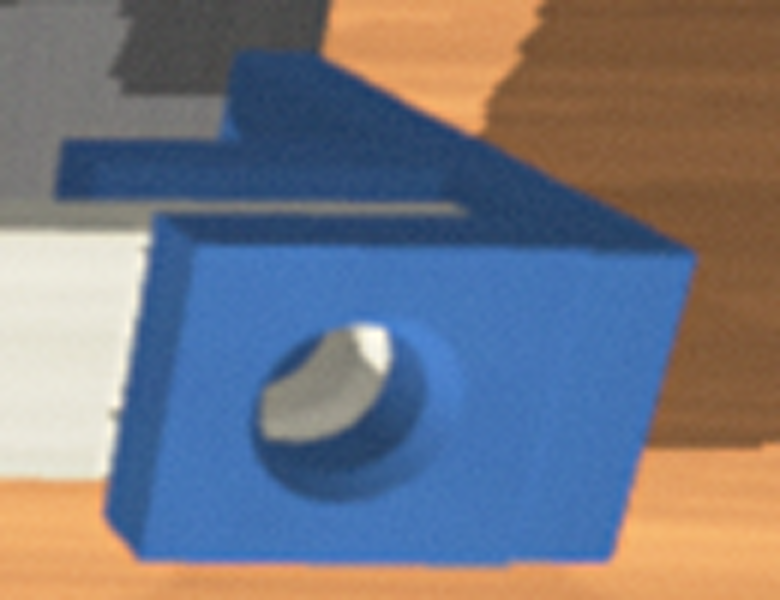

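The hole mouth is seen at (509.5,258.3), with (509.3,259.6) predicted, and the bar is firmly against its stop. I'll release it and go look at the pin from above.

Run:
```python
from h import *
from station import manip
c=load("pics/w1.npz")
pn=onz(c,273.75,104.1,.094); st=onz(c,279.6,103.9,.048); tin=onz(c,195,175,.08); print(pn,st,tin,np.linalg.norm((pn-tin)[:2]))
p=np.array(manip.get_tool_pos())
manip.grip(.04); manip.movel(p+M[:,2]*.075,feed=.25)
d=(pn-tin)[:2]; ang=np.arctan2(d[1],d[0]); 
cands=[ang+np.pi/2,ang-np.pi/2]
for ps in cands: print(ps,manip.solve_ik([pn[0],pn[1],.08],down(ps).as_rotvec()))
```

```text
[0.54251809 0.28092527 0.094     ] [0.54329788 0.28022765 0.048     ] [0.45044914 0.3956452  0.08      ] 0.1470964130706729
0.6762963943192076 [ 4.37031356e-01  2.38500090e-01  1.85649677e+00 -4.44089210e-16
  1.04659580e+00 -2.39265038e-01]
-2.4652962592705854 None
```

Run:
```python
from h import *
from station import manip
ps=-1.2; rd=down(ps); r=rd.as_rotvec()
t=np.array([.5415,.282,.080-O+.06])
manip.move_to(t+[0,0,.02],r); manip.grip(.05)
manip.sleep(.1)
c=snap("wrist","w17")
print(proj(c,[.5425,.2809,.094]),proj(c,[.5425,.2809,.052]),manip.get_tool_pos(),manip.get_clock())
T=np.eye(4);T[:3,:3]=R.from_rotvec(manip.get_eef_rot()).as_matrix();T[:3,3]=manip.get_tool_pos()
print((np.linalg.inv(T)@c["extrinsics"])[:3,3])
crop("pics/w17.npz","pics/w17a.png",230,130,420,330,3.5)
```

```text
[323.19884388 225.64792104] [323.27454944 206.49907504] [0.54193584 0.2814836  0.10706355] 31.75
[-0.17782709  0.00105983 -0.07809633]
```

View pics/w17a.png

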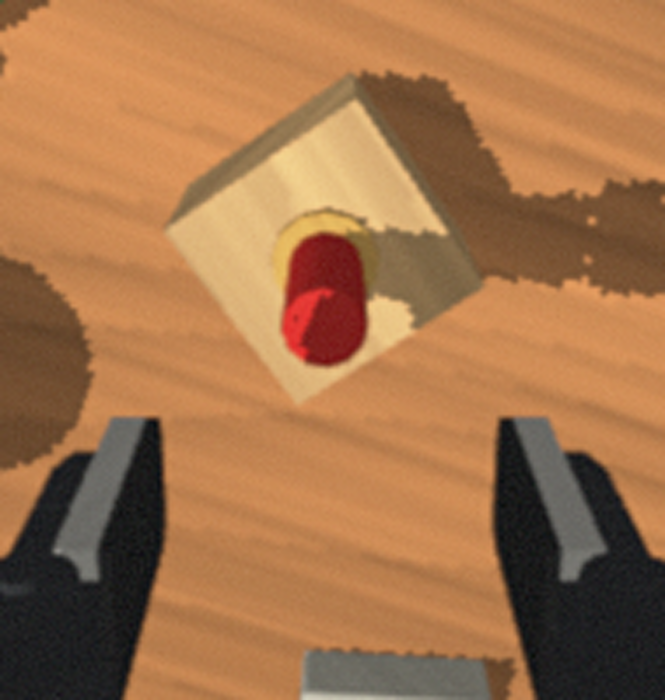

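Run:
```python
from h import *
from station import manip
c=load("pics/w17.npz"); pn=onz(c,322.6,223.7,.094); print(pn)
T=np.eye(4);r=manip.get_eef_rot()
z=R.from_rotvec(r).as_matrix()[:,2]
t=np.array([pn[0],pn[1],.080-O])
print(manip.movel(t+[0,0,.03],rot=down(-1.2).as_rotvec(),feed=.2))
print(manip.movel(t,feed=.1,contact_N=5),manip.get_tool_pos(),manip.get_contact_force())
manip.grip(0.0,40); print(manip.get_width(),manip.get_tool_pos(),manip.get_contact_force())
snap("wrist","w18")
manip.movel(t+[0,0,.10],feed=.2); manip.sleep(.1)
snap("wrist","w19"); print(manip.get_width(),manip.get_clock())
crop("pics/w19.npz","pics/w19a.png",230,130,420,330,3.5)
```

```text
[0.54370601 0.28181211 0.094     ]
False
False [0.54360817 0.28181601 0.02702967] [-0.2695416   0.03996778  0.9298303 ]
0.016672258650372137 [0.54442147 0.28216775 0.02795964] [0.28067466 0.03612115 2.46909443]
0.017005282655906468 33.8417
```

View pics/w18.png

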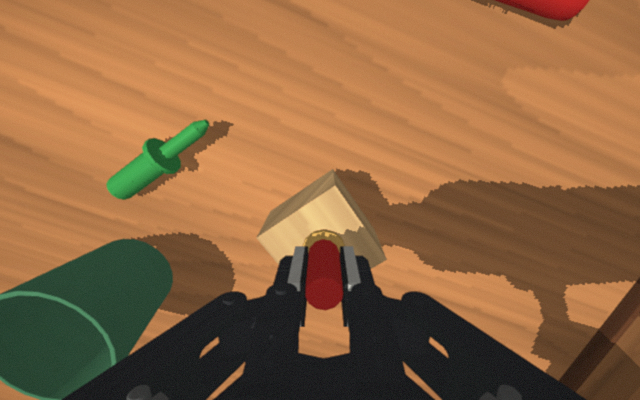

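View pics/w19a.png

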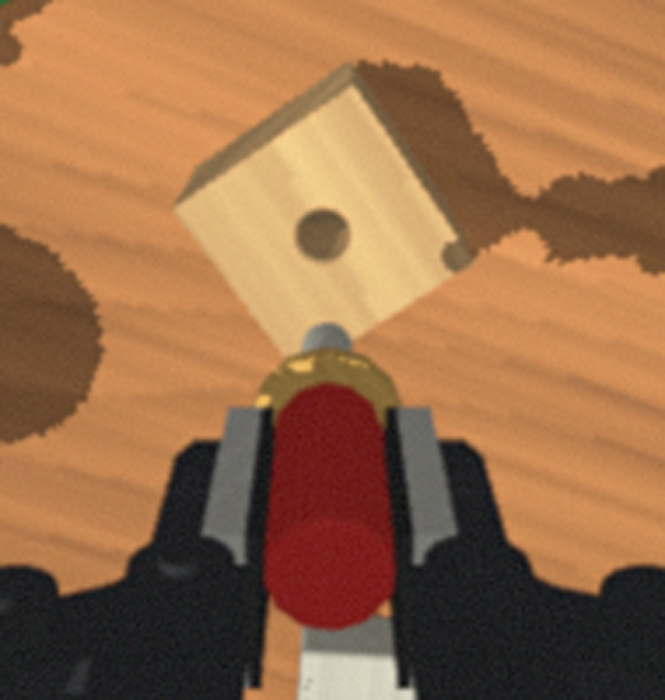

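The pin is held straight: handle top at (324,294) and tip at (323,222), both as predicted. I'll move above the hole and check the alignment there.

Run:
```python
from h import *
from station import manip
p=np.array(manip.get_tool_pos()); manip.movel([p[0],p[1],.26],feed=.3)
manip.move_to(cp(74,59.3,180),rv)
manip.movel(cp(74,59.3,117),feed=.2,contact_N=10)
manip.sleep(.2)
c=snap("wrist","w20"); snap("scene","s20")
print(manip.get_width(),(M.T@(np.array(manip.get_tool_pos())+M[:,2]*O-o)*1000).round(2),manip.get_clock())
crop("pics/w20.npz","pics/w20a.png",250,150,410,330,4)
crop("pics/s20.npz","pics/s20a.png",290,130,390,220,7)
for q in [(72,61,29),(56,44,29),(88,44,29),(79.5,61,29),(64.5,61,29),(72,53.5,29),(72,68.5,29)]: print(q,proj(c,o+M@(np.array(q)/1000)).round(1))
```

```text
0.016536465301482273 [ 73.53  59.38 118.53] 36.65
(72, 61, 29) [324.4 214.2]
(56, 44, 29) [301.9 194.2]
(88, 44, 29) [302.8 233.3]
(79.5, 61, 29) [324.4 223.2]
(64.5, 61, 29) [324.4 204.9]
(72, 53.5, 29) [314.7 214.2]
(72, 68.5, 29) [334.1 214.2]
```

View pics/w20a.png

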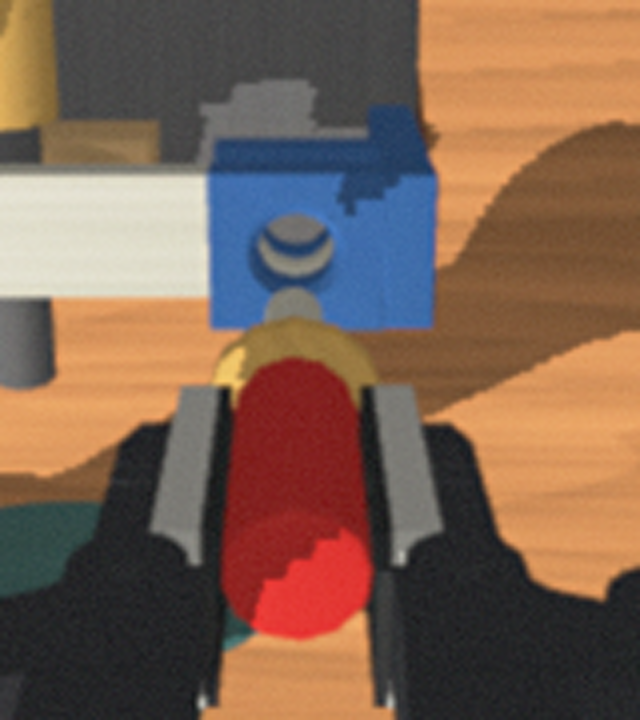

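View pics/s20a.png

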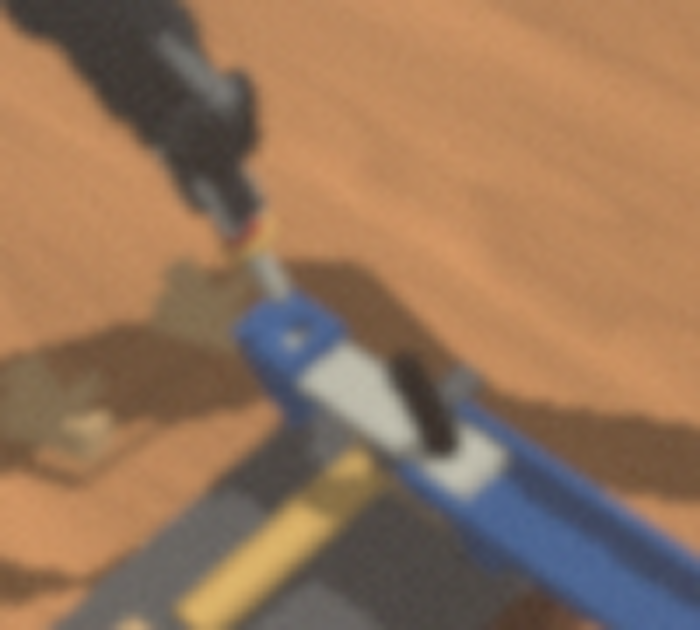

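Run:
```python
from h import *
c=load("pics/w20.npz")
for z in (45,47.5):
  for x in (66,69,72,75): print(z,x,proj(c,o+M@(np.array([x,61,z])/1000)).round(1))
for x in (60,64,72): print("collar front x",x,[proj(c,o+M@(np.array([x,61,z])/1000)).round(1).tolist() for z in (83,85.5)])
for x in (72,): print("handle top",[proj(c,o+M@(np.array([x,61,z])/1000)).round(1).tolist() for z in (129,131.5)])
```

```text
45 66 [324.4 213.9]
45 69 [324.4 217.8]
45 72 [324.4 221.7]
45 75 [324.4 225.6]
47.5 66 [324.5 215. ]
47.5 69 [324.5 219. ]
47.5 72 [324.4 223. ]
47.5 75 [324.4 226.9]
collar front x 60 [[324.7, 226.1], [324.7, 227.7]]
collar front x 64 [[324.7, 232.4], [324.7, 234.1]]
collar front x 72 [[324.6, 244.7], [324.7, 246.6]]
handle top [[325.1, 289.3], [325.1, 292.6]]
```

Laterally the pin is aligned with the hole (both at u 323). Along the slope it sits about 3 mm too high, from the tip, collar and handle comparison, so I'll correct that and insert slowly under contact control.

Run:
```python
from h import *
from station import manip
c=lambda:(M.T@(np.array(manip.get_tool_pos())+M[:,2]*O-o)*1000).round(2)
manip.movel(cp(71.5,59.3,112),feed=.08)
t=manip.movel(cp(71.5,59.3,84),feed=.04,contact_N=6); print(t,c(),(M.T@manip.get_contact_force()).round(2),manip.get_clock())
snap("wrist","w21"); snap("scene","s21")
crop("pics/w21.npz","pics/w21a.png",250,130,410,330,4)
crop("pics/s21.npz","pics/s21a.png",290,130,390,220,7)
```

```text
False [71.44 59.33 84.24] [ 0.21  0.1  -0.74] 37.75
```

View pics/w21a.png

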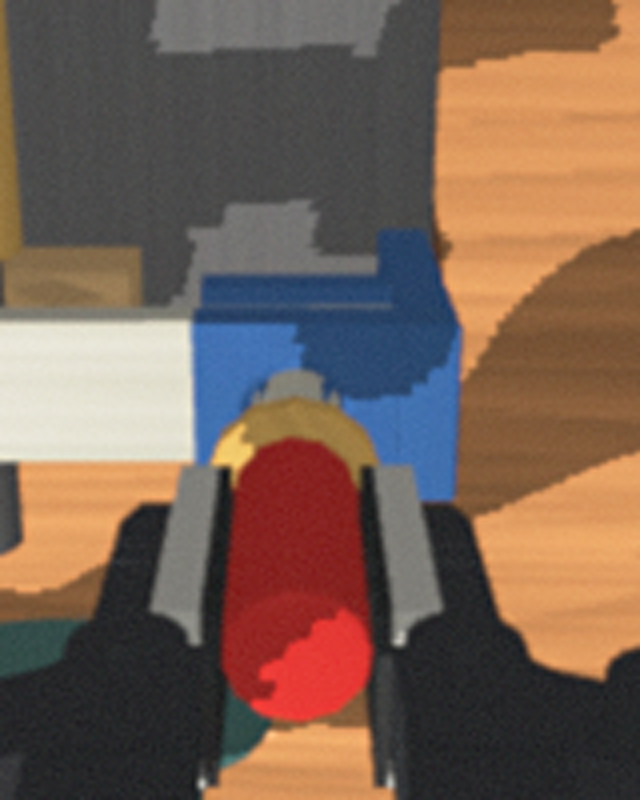

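View pics/s21a.png

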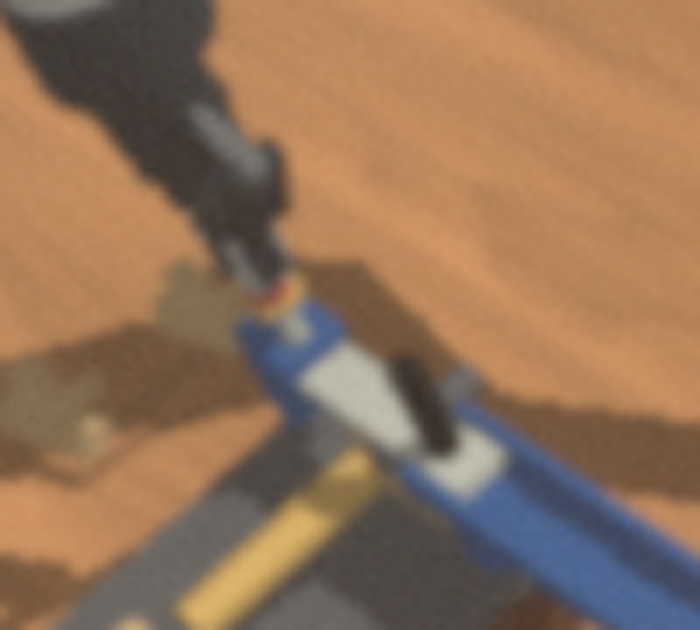

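The tip has entered the hole: the shank disappears into the mouth at (323,226), with no contact force. I'll push it home.

Run:
```python
from h import *
from station import manip
c=lambda:(M.T@(np.array(manip.get_tool_pos())+M[:,2]*O-o)*1000).round(2)
t=manip.movel(cp(71.5,59.3,57),feed=.035,contact_N=8); print(t,c(),(M.T@manip.get_contact_force()).round(2),manip.get_width(),manip.get_clock())
snap("wrist","w22"); snap("scene","s22")
crop("pics/w22.npz","pics/w22a.png",240,150,420,340,4)
crop("pics/s22.npz","pics/s22a.png",290,130,390,220,7)
```

```text
True [71.51 58.84 63.91] [ 0.69 -0.62  4.67] 0.016536279329970264 38.4333
```

View pics/w22a.png

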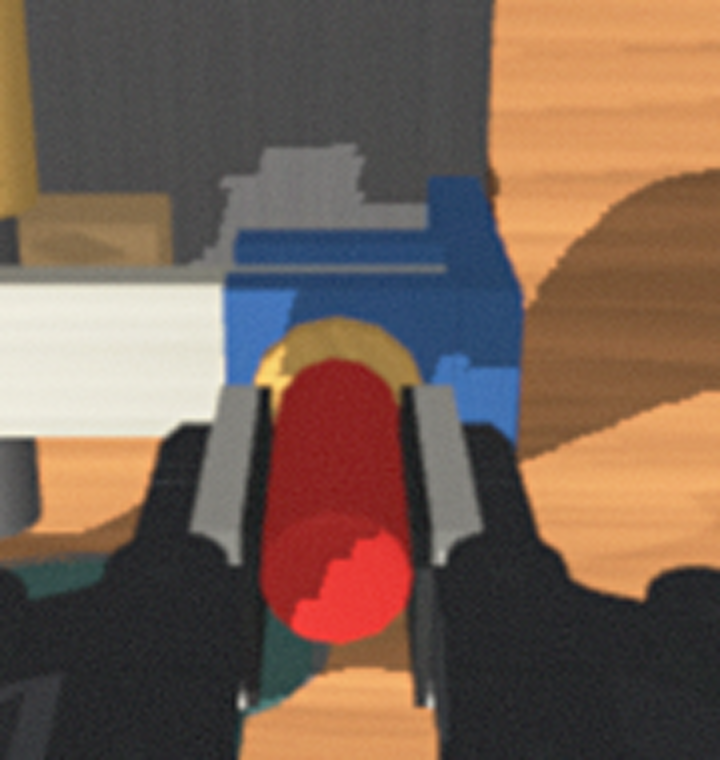

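View pics/s22a.png

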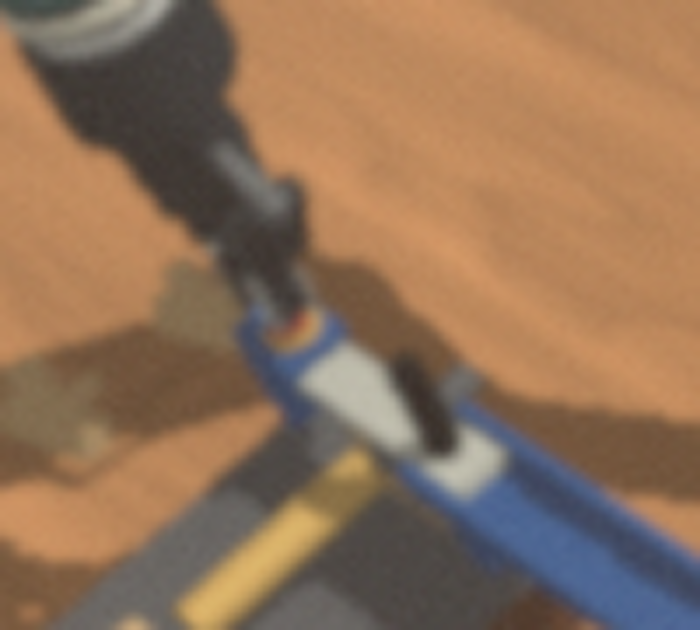

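It made contact at z 63.9, where the collar was expected to land (about 64). I'll press once more, release, back away and inspect.

Run:
```python
from h import *
from station import manip
c=lambda:(M.T@(np.array(manip.get_tool_pos())+M[:,2]*O-o)*1000).round(2)
t=manip.movel(cp(71.5,59.3,57),feed=.03,contact_N=14); print(t,c(),(M.T@manip.get_contact_force()).round(2))
p=np.array(manip.get_tool_pos())
manip.grip(.045); manip.sleep(.2)
manip.movel(p+M[:,2]*.08,feed=.2)
manip.movel(p+M[:,2]*.10+M[:,0]*.05,feed=.2)
manip.sleep(.2)
s=snap("wrist","w23"); snap("scene","s23"); print(manip.get_clock(),manip.get_contact_force())
for q in [(72,61,33),(72,61,75),(72,-38.4,69),(-110,0,7),(110,0,7)]: print(q,proj(s,o+M@(np.array(q)/1000)).round(1))
crop("pics/s23.npz","pics/s23a.png",290,130,390,220,7)
```

```text
True [71.22 58.82 63.89] [0.86 0.11 3.67]
40.5917 [ 0.87220392 -0.0101987  -0.91052828]
(72, 61, 33) [325.3 146. ]
(72, 61, 75) [325.5 153.2]
(72, -38.4, 69) [190.  151.8]
(-110, 0, 7) [ 243.8 -105.9]
(110, 0, 7) [262.3 182.2]
```

View pics/w23.png

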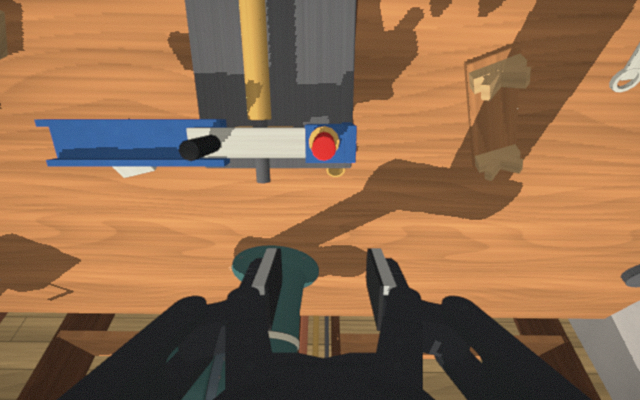

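View pics/s23a.png

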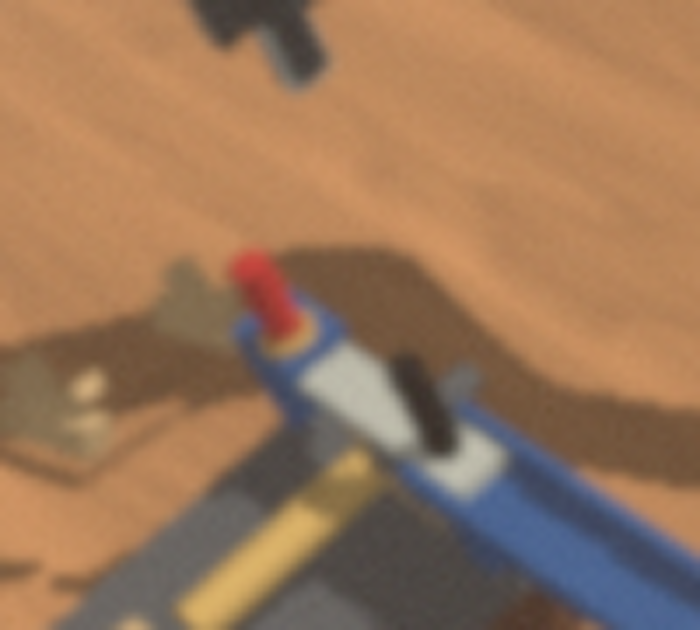

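Run:
```python
from h import *
c=load("pics/w23.npz")
crop("pics/w23.npz","pics/w23a.png",170,100,370,190,4)
for q in [(56,44,29),(88,44,29),(72,61,29),(72,74,33),(72,48,33),(59,61,33),(85,61,33)]: print(q,((proj(c,o+M@(np.array(q)/1000))-[170,100])*4).round(0))
print([((proj(c,o+M@(np.array(q)/1000))-[170,100])*4).round(0).tolist() for q in [(72,61,75),(56,-38,19),(88,-38,19)]])
```

```text
(56, 44, 29) [541. 105.]
(88, 44, 29) [543. 255.]
(72, 61, 29) [621. 182.]
(72, 74, 33) [682. 184.]
(72, 48, 33) [560. 184.]
(59, 61, 33) [621. 121.]
(85, 61, 33) [621. 245.]
[[622.0, 213.0], [170.0, 102.0], [186.0, 247.0]]
```

View pics/w23a.png

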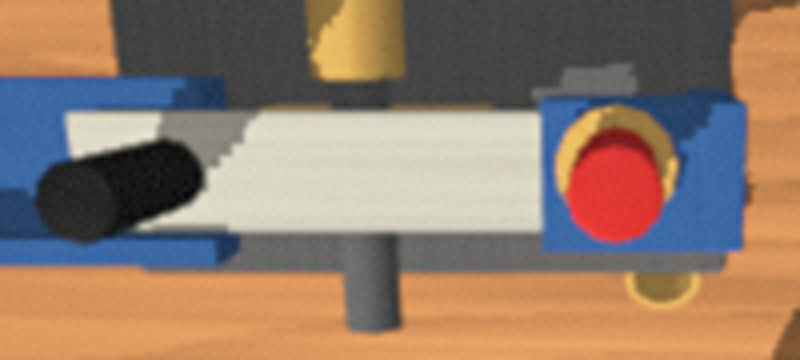

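The last view shows:
- **Pin:** the collar is flat on the clevis, resting about 2.5 mm down-slope. That is the hole's clearance and within the 4 mm limit. The handle shows no tilt.
- **Keeper and mandrel:** the bar is shut and the mandrel end matches its prediction.

I'll hand in.

Run:
```python
from station import manip
manip.finish_job(); print(manip.get_clock())
```

```text
the job is handed in; nothing more can be done
the job is handed in; nothing more can be done
```

I laid the mandrel in both V blocks, slid the keeper bar shut against its stop, pushed the red lock pin home, backed the arm clear and handed in. The clock read about 41 s of the 72 s allowed, and no verdict was reported.

**Last checks, from the camera pictures:**
- **Mandrel:** within about 1 mm of centre and in line with the V blocks.
- **Keeper bar:** it stopped hard after about 114 mm of travel and held against a 22 N push. The starting travel was only estimated, at about 0.
- **Lock pin:** the collar touched down at the expected height, and a second press did not move it further. The handle shows no visible tilt. The pin rests about 2.5 mm down-slope of the hole axis, against the 4 mm limit.
- **Bystanders:** I saw none moved in the pictures, but I did not measure them.

**What failed or disagreed:**
- **First mandrel grasp:** it closed on nothing, above the sleeve. A touch on the bare bench showed the real fingertips about 37 mm behind the reported TCP, against the stated tool geometry. I used that corrected offset from then on.
- **Camera and robot positions:** they differed by 2–3 mm. I corrected that from the wrist pictures before placing the mandrel and inserting the pin.

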